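# Uncap the coil module and drive out its bushings

## Task

First lift every dust cap off the grey coil module and set it flat on the floor of the aluminium cap tray, knob up, each beside the others. Then take the ejector rod and push it down through the bores to drive every brass bushing out into the orange coin cradle below (with the rod, never with the fingers). Finally hang the rod back in its stand, down to its flange, with all caps still in the tray, and leave the other things on the counter alone.

Things in the scene. Friction and masses are not known exactly. Their poses are not given: they have to be found in the camera images.
- module: the grey coil module, a fixed bridge: deck 120 (its x) x 310 (its y) mm, 44 mm thick, flat top 120 mm above the counter, on two aluminium legs at its y ends. Below the deck, between the legs, is the orange coin cradle, an open tray 100 mm x 270 mm inside, with walls 25 mm high and a floor 4 mm thick. Origin: underside centre, on the counter, z up. Its position and yaw vary.
- bore1 (a point): mouth centre, level with the deck's top, of through bore 1 of 4 in a row along the module's y (70 mm apart). Bore: vertical, 30 mm diameter, 44 mm deep, open below over the cradle. Two spring balls near its lower end hold a bushing up; they yield to a downward push of some 8 to 18 N (and rub on it all the way). A bushing comes free when its top is pushed about 40 mm below the deck's top, and then drops into the cradle; 50 mm is sure.
- bore2 (a point): mouth centre, level with the deck's top, of through bore 2 of 4 in a row along the module's y (70 mm apart). Bore: vertical, 30 mm diameter, 44 mm deep, open below over the cradle. Two spring balls near its lower end hold a bushing up; they yield to a downward push of some 8 to 18 N (and rub on it all the way). A bushing comes free when its top is pushed about 40 mm below the deck's top, and then drops into the cradle; 50 mm is sure.
- bore3 (a point): mouth centre, level with the deck's top, of through bore 3 of 4 in a row along the module's y (70 mm apart). Bore: vertical, 30 mm diameter, 44 mm deep, open below over the cradle. Two spring balls near its lower end hold a bushing up; they yield to a downward push of some 8 to 18 N (and rub on it all the way). A bushing comes free when its top is pushed about 40 mm below the deck's top, and then drops into the cradle; 50 mm is sure.
- bore4 (a point): mouth centre, level with the deck's top, of through bore 4 of 4 in a row along the module's y (70 mm apart). Bore: vertical, 30 mm diameter, 44 mm deep, open below over the cradle. Two spring balls near its lower end hold a bushing up; they yield to a downward push of some 8 to 18 N (and rub on it all the way). A bushing comes free when its top is pushed about 40 mm below the deck's top, and then drops into the cradle; 50 mm is sure.
- cap1_center (a point): loose black dust cap 1, lying flat over bore 1 at the start (may be absent): disc 54 mm diameter and 8 mm thick with a round knob of 24 mm diameter and 34 mm height on top, 42 mm high in all, 70 g. This point is on its axis, 21 mm above its underside; z up along the knob.
- cap2_center (a point): loose black dust cap 2, lying flat over bore 2 at the start (may be absent): disc 54 mm diameter and 8 mm thick with a round knob of 24 mm diameter and 34 mm height on top, 42 mm high in all, 70 g. This point is on its axis, 21 mm above its underside; z up along the knob.
- cap3_center (a point): loose black dust cap 3, lying flat over bore 3 at the start (may be absent): disc 54 mm diameter and 8 mm thick with a round knob of 24 mm diameter and 34 mm height on top, 42 mm high in all, 70 g. This point is on its axis, 21 mm above its underside; z up along the knob.
- cap4_center (a point): loose black dust cap 4, lying flat over bore 4 at the start (may be absent): disc 54 mm diameter and 8 mm thick with a round knob of 24 mm diameter and 34 mm height on top, 42 mm high in all, 70 g. This point is on its axis, 21 mm above its underside; z up along the knob.
- plug1_center (a point): brass bushing 1 (solid cylinder, 28 mm diameter, 30 mm long, about 90 g), seated upright in bore 1 at the start with its top about 4 mm below the deck's top (may be absent; not tied to whether the bore has a cap). This point is its centre, its z its axis.
- plug2_center (a point): brass bushing 2 (solid cylinder, 28 mm diameter, 30 mm long, about 90 g), seated upright in bore 2 at the start with its top about 4 mm below the deck's top (may be absent; not tied to whether the bore has a cap). This point is its centre, its z its axis.
- plug3_center (a point): brass bushing 3 (solid cylinder, 28 mm diameter, 30 mm long, about 90 g), seated upright in bore 3 at the start with its top about 4 mm below the deck's top (may be absent; not tied to whether the bore has a cap). This point is its centre, its z its axis.
- plug4_center (a point): brass bushing 4 (solid cylinder, 28 mm diameter, 30 mm long, about 90 g), seated upright in bore 4 at the start with its top about 4 mm below the deck's top (may be absent; not tied to whether the bore has a cap). This point is its centre, its z its axis.
- tray_floor (a point): centre of the inner floor of the fixed shallow aluminium cap tray: inside 140 x 140 mm, so that four caps fit two by two, walls 5 mm thick and 12 mm high over the counter, floor top 5 mm above the counter. It stands left or right of the module.
- rod_grip (a point): the ejector rod, upright in its stand at the start; 124 mm long: steel rod of 20 mm diameter and 60 mm length below, then a steel flange of 44 mm diameter, 8 mm thick, then a round black handle of 28 mm diameter and 56 mm length on top; about 250 g. This point is on the axis at mid-handle: 96 mm above the rod's tip, 36 mm above the flange's underside, 28 mm below the top; z up.
- stand_mouth (a point): centre of the mouth of the fixed dark steel rod stand (70 x 70 mm, 75 mm high): a vertical through hole of 28 mm diameter with a 3 mm chamfer. The rod hangs in it by its flange on the stand's top, this point 36 mm below rod_grip. It stands on the other side of the module from the tray.
- hexkey_a: a steel hex key (L, 120 mm long, 8 mm thick) lying between robot and module; loose, leave alone. Origin: centre of its underside.
- hexkey_b: a shorter steel hex key (L, 90 mm) lying beyond the module; loose, leave alone. Origin: centre of its underside.
- cal_disc: polished aluminium calibration disc, 70 mm diameter, 10 mm thick, lying flat between robot and module; loose, leave alone. Origin: centre of its underside.
- test_head: grey stepped cylindrical test head, 52 mm diameter, 75 mm tall, standing beyond the module; loose, leave alone. Origin: centre of its underside.
- coin_tube: grey open coin tube, 40 mm diameter, 90 mm tall, standing beyond the module; loose, leave alone. Origin: centre of its underside.
- screwdriver: screwdriver, 170 mm long, lying beyond and to the right; loose, leave alone. Origin: centre of its underside.
Things that resemble listed ones, but are neither listed nor needed, are in the scene too. What is shaped like the part that bears stand_mouth but red or turquoise is not meant.

How it is judged (in metres and radians):
On the way, in this order (a step that is already met when the one before it is completed fails the run):
1. every cap lies flat in the cap tray (x of cap1_center in the frame of tray_floor between -0.048 and 0.048 m and y of cap1_center in the frame of tray_floor between -0.048 and 0.048 m and z of cap1_center in the frame of tray_floor between 0.015 and 0.026 m and angle between each of cap1_center, cap2_center, cap3_center, cap4_center's own z axis and vertical below 0.15 rad and x of cap2_center in the frame of tray_floor between -0.048 and 0.048 m and y of cap2_center in the frame of tray_floor between -0.048 and 0.048 m and z of cap2_center in the frame of tray_floor between 0.015 and 0.026 m and x of cap3_center in the frame of tray_floor between -0.048 and 0.048 m and y of cap3_center in the frame of tray_floor between -0.048 and 0.048 m and z of cap3_center in the frame of tray_floor between 0.015 and 0.026 m and x of cap4_center in the frame of tray_floor between -0.048 and 0.048 m and y of cap4_center in the frame of tray_floor between -0.048 and 0.048 m and z of cap4_center in the frame of tray_floor between 0.015 and 0.026 m), for 0.2 s.
2. every bushing has been driven out into the orange cradle (x of plug1_center in the frame of module between -0.055 and 0.055 m and y of plug1_center in the frame of module between -0.138 and 0.138 m and height (world z) of each of plug1_center, plug2_center, plug3_center, plug4_center below 0.06 m and x of plug2_center in the frame of module between -0.055 and 0.055 m and y of plug2_center in the frame of module between -0.138 and 0.138 m and x of plug3_center in the frame of module between -0.055 and 0.055 m and y of plug3_center in the frame of module between -0.138 and 0.138 m and x of plug4_center in the frame of module between -0.055 and 0.055 m and y of plug4_center in the frame of module between -0.138 and 0.138 m), for 0.2 s.
At the end, for the whole second after the job is handed in: Every cap lies inside the tray, underside within 5 mm of its floor, tilt under 0.15 rad; every bushing is in the cradle (centre below 60 mm); the rod hangs in its stand, within 12 mm sideways and 6 mm in height of its seat, tilt under 0.12 rad; all at rest (all of step 1 and all of step 2 and horizontal distance between rod_grip and stand_mouth below 0.012 m and angle between rod_grip's own z axis and vertical below 0.12 rad and z of rod_grip in the frame of stand_mouth between 0.03 and 0.042 m and linear speed of each of rod, cap1, cap2, cap3, cap4, plug1, plug2, plug3, plug4 below 0.03 m/s); the robot touches nothing.
It fails at once if a finger presses on a bushing (contact force between the fingers and plug1 above 2 N or contact force between the fingers and plug2 above 2 N or contact force between the fingers and plug3 above 2 N or contact force between the fingers and plug4 above 2 N).
It fails at once if a bystander is moved by more than 40 mm (distance of any of hexkey_a, hexkey_b, cal_disc, test_head, coin_tube, screwdriver from where it was at the start of the episode above 0.04 m).
Of cap1, cap2, cap3, cap4 only 3 to 4 are there at a start; the rules pass over those that are not, and their reading is None.
Of plug1, plug2, plug3, plug4 only 3 to 4 are there at a start; the rules pass over those that are not, and their reading is None.
At some moment in a run one of cap1, cap2, cap3, cap4 may be knocked a few centimetres aside while the robot is not near it.
It also fails if it takes over 208 s, if anything falls off the work surface, if the arm or the gripper's body presses on something with over 40 N, if the wrist force passes 120 N, or if a joint passes its speed limit or range.

## Robot

A 7-joint arm with a two-finger parallel gripper is mounted at the origin on the work surface. World frame = base frame: x ahead of the robot, y to its left, z up, the work surface at z = 0. Lengths are in m, angles in degrees, forces in N, time in s.
With the tool pointing down it reaches from about 0.4 to 0.875 m from the base axis. Payload 19.3 kg.
Tool frame: the origin (TCP) lies on the centre line of the jaws, within the pads' length; the fingertips stand manip.tip_reach ahead of it and the grasp point (between the pads) lies 3 mm ahead of it (manip.tip_reach is the distance from the TCP to the fingertips, in m); z points along the fingers, y is the line along which they close (so a half turn about z gives the same grasp; the last joint's range is limited). The gripper opens to 85 mm and grips with 20 to 120 N. Pads are 22 mm wide; open, the fingers measure 114 mm over their backs; the gripper's body (76 mm by 85 mm) begins 54 mm behind the grasp point. The pads swing forward as they close: fully open they stand 13 mm farther back than shut.
Start: joints at [-71.86, 29.874, -2.08, 91.645, 1.215, 58.505, -6.463], TCP at [0.236, 0.579, 0.253] pointing down, gripper open.
Joint ranges: [-166.77, 166.77], [-17.47, 122.26], [-85.68, 81.53], [9.62, 139.38], [-72.42, 252.41], [9.2, 110.78], [-144.41, 144.41]. Speed limits (degrees/s): [108.29, 108.29, 136.94, 136.94, 172.46, 172.46, 172.46].

## Interface

Orientations are given as a 3x3 rotation matrix whose columns are the frame's x, y, z axes.
In Python, from plant import manip, camera gives the robot as it stands.
- The arm moves only by the shell command python3 -m creep 'ROWS' [FORCE]. ROWS is JSON, a list of rows, each an object of numbers: "x", "y", "z": the shift along the tool's x, y, z scaled (see below); "wx", "wy", "wz": the turn, a rotation vector about the tool's x, y, z scaled (see below); "jaw": the opening, from 0 (shut) to 1 (fully open). In form: [{"x": .., "y": .., "z": .., "wx": .., "wy": .., "wz": .., "jaw": ..}, ...]. A call has 1 to 12 rows; each row shifts and turns the commanded pose from where the row before left it, along the tool's axes as they then stand; what a row does not reach is not made up. The controller multiplies each number of a shift by 4 cm and each number of a turn by 4 degrees. A row lasts 1/8 s, in which the tool goes at most 62.5 mm and 10.7 degrees, less where a joint would pass 70% of its speed; a pose out of reach is approached as far as the arm can. A call with a number of a shift or a turn outside -1 to 1 is refused whole. A call with a gripper value outside its range is refused whole. The fingers move at their own pace and stop on an object; FORCE is the grip in N (left out, the last holds). Time passes only in rows, so rows that do not move let the fingers close. It gives the time, the measured TCP pose, the force, the opening and the grip force at its end, in the units of the state.
- manip.get_obs(): the state, without advancing time (a new reading comes with each control period).
- camera(name): name is "side" or "top"; returns a dict with "color" (400x640x3 uint8, red, green, blue), "mtx" (3x3 intrinsics, pixels), "eye" and "rotation" of the camera in the world. Camera axes: x right, y down, z forward; pixel columns grow to the right and rows downward; lengths in m; the calibration is good to about 2 mm. A picture is of the moment at which its call begins. There is no depth.
- manip.job_done(): hands the job in; it is judged then, once.
The state is a dict: "clock": time; "joint_positions": joint angles; "joint_velocities": joint speeds; "effort": joint torques, N m; "ee_pos": TCP position; "orientation": TCP orientation; "contact_force": force on the tool from outside, world axes, zero at the start; "torque": the same for the moment, N m; "grip_width": opening from 0.0 (shut) to 1.0 (fully open); "finger_force": force on a finger pad.
Only numpy, scipy, OpenCV 4.12 (cv2) and the standard library are available. Lean on these libraries where they do the work, as an engineer would, in place of code of your own. Each camera call takes 0.05 s, during which the arm holds its last target. There are 200 camera calls.

## Working session

There is one attempt and no reset: what is moved stays moved. The work goes in short steps, Python scripts to look and compute and a shell command to move; the robot and the scene stay as the last step left them, time stands still between calls to the robot, and variables do not carry over. Pictures are saved under pics/ and viewed, at most 14 in all, crops included, and the job is handed in when it is done.

```bash
ls; mkdir -p pics; python3 - <<'E'
from plant import manip,camera
import cv2
for n in("top","side"):
    c=camera(n); cv2.imwrite(f"pics/{n}0.png",c["color"][:,:,::-1]); print(n,c["mtx"].tolist(),c["eye"],c["rotation"])
print(manip.get_obs(),manip.tip_reach)
E
```

```text
pics
top [[432.662809843368, 0.0, 313.7449653017296], [0.0, 432.662809843368, 201.16002517399212], [0.0, 0.0, 1.0]] [0.50383868 0.05248858 1.2354106 ] [[ 0.02850833 -0.99575817  0.08748113]
 [-0.99957053 -0.02899235 -0.004267  ]
 [ 0.00678518 -0.08732191 -0.99615704]]
side [[385.93087973157907, 0.0, 314.12801058047114], [0.0, 385.93087973157907, 191.7394572803651], [0.0, 0.0, 1.0]] [ 0.29794887 -0.6846946   0.73434877] [[ 0.93832371 -0.19496551  0.28554695]
 [-0.3451964  -0.57529319  0.74153705]
 [ 0.01969906 -0.79437158 -0.60711263]]
{'clock': 0.1, 'joint_positions': array([-71.86149312,  29.90520999,  -2.08103834,  91.67276997,
         1.21344852,  58.50483332,  -6.46120858]), 'joint_velocities': array([ 0.00334692,  0.02439564,  0.00098573, -0.12900325, -0.02196389,
       -0.01779394, -0.03273221]), 'effort': array([ 4.33310604e-03, -9.28485632e+01,  1.98433846e+00, -3.70537770e+01,
        1.81656011e-02,  5.44511480e-03, -6.18542367e-05]), 'ee_pos': array([0.23566902, 0.57853765, 0.25277503]), 'orientation': array([[-9.26131111e-01,  3.77201601e-01, -3.43338343e-04],
       [ 3.77201753e-01,  9.26130568e-01, -1.00415891e-03],
       [-6.07942127e-05, -1.05949063e-03, -9.99999437e-01]]), 'contact_force': array([-0.20446257, -0.04495484,  0.18616102]), 'torque': array([-0.01199226,  0.06097224,  0.02649385]), 'finger_force': 0.0, 'grip_width': 1.0001601011711663} 0.022
```

View pics/top0.png

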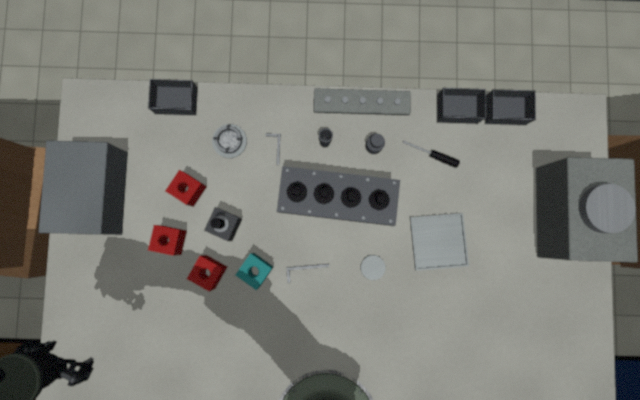

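View pics/side0.png

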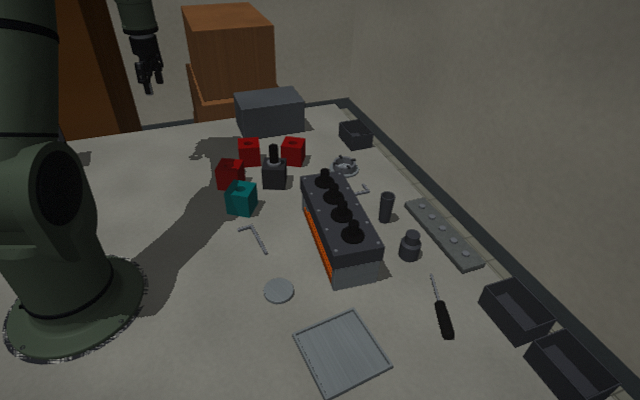

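```bash
cat > h.py <<'E'
import numpy as np,cv2
from plant import manip,camera
from scipy.optimize import least_squares
def crop(n,x0,y0,x1,y1,s,f):
    c=camera(n); im=c["color"][y0:y1,x0:x1,::-1]
    im=cv2.resize(im,None,fx=s,fy=s,interpolation=cv2.INTER_CUBIC)
    im=np.clip(255*(im/255.)**.6,0,255).astype(np.uint8)
    cv2.imwrite(f"pics/{f}.png",im)
def ray(c,uv,z):
    d=c["rotation"]@np.linalg.inv(c["mtx"])@np.array([uv[0],uv[1],1.])
    return c["eye"]+d*(z-c["eye"][2])/d[2]
def proj(c,P):
    q=(np.atleast_2d(P)-c["eye"])@c["rotation"]@c["mtx"].T
    return q[:,:2]/q[:,2:]
E
python3 - <<'E'
from h import *
crop("top",200,150,480,290,2.85,"t1")
crop("side",215,130,405,330,3,"s1")
E
```

```text
(no output)
```

View pics/t1.png

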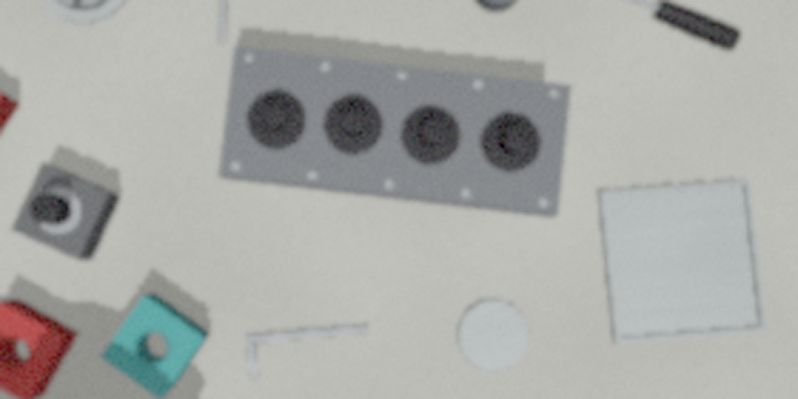

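View pics/s1.png

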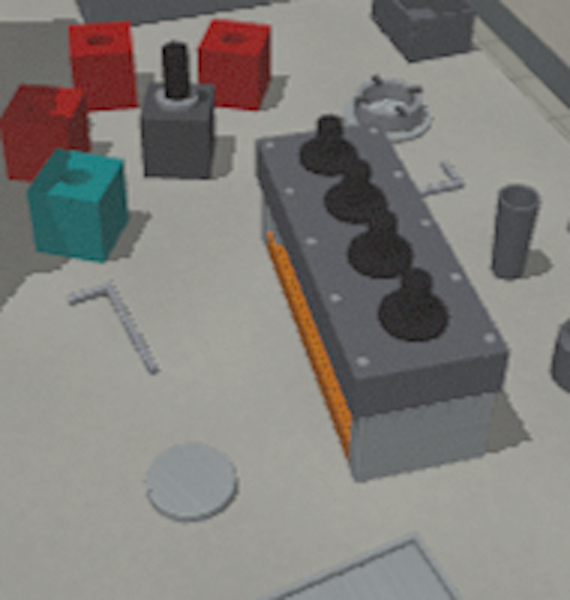

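```bash
python3 - <<'E'
from h import *
t=camera("top");s=camera("side")
T=lambda p:(np.array(p)+.5)/2.85+[200,150]-.5
S=lambda p:(np.array(p)+.5)/3+[215,130]-.5
np.set_printoptions(precision=4,suppress=True)
def fit(pts,z,hx,hy,g,side=[]):
    L=np.array([[hx,hy],[hx,-hy],[-hx,-hy],[-hx,hy]])
    def P(v):
        c,n=np.cos(v[2]),np.sin(v[2]);return np.c_[L@np.array([[c,n],[-n,c]])+v[:2],np.full(4,z)]
    def f(v):
        r=[(proj(t,P(v))-T(pts)).ravel()]
        for i,p in side: r.append(proj(s,P(v)[i])[0]-S(p))
        return np.concatenate(r)
    r=least_squares(f,g); print(r.x[:2],np.degrees(r.x[2]),r.fun.round(1)); return r.x
m=fit([(236,46),(569,87),(556,214),(221,177)],.12,.06,.155,[.58,.05,-.1],[(2,(358,378)),(1,(507,350)),(3,(257,138))])
c,n=np.cos(m[2]),np.sin(m[2])
for k in(-105,-35,35,105): print("bore",m[0]-n*k/1e3,m[1]+c*k/1e3)
g=t["color"].max(2); rel=t["color"][150:240,270:400].max(2)
_,b=cv2.threshold(rel,45,255,cv2.THRESH_BINARY_INV)
_,_,st,ce=cv2.connectedComponentsWithStats(b)
for a,q in zip(st[1:],ce[1:]):
    if a[4]>100: print(a,q+[270,150],ray(t,q+[270,150],.13))
fit([(599,187),(746,180),(761,324),(614,341)],.012,.075,.075,[.45,-.25,0],)
print("flange top-view",ray(t,T((58,208)),.083),"handle top",ray(t,T((44,208)),.139))
# side: handle top centre, flange
def tri(uv,z):return ray(s,S(uv),z)
print("side handle top",tri((175,46),.139),"flange",tri((177,99),.080))
print("side caps knob",[tri(p,.162)[:2] for p in((330,121),(357,165),(382,215),(417,276))])
E
```

```text
[ 0.6192 -0.0147] -5.045299393292985 [-1.  -0.3  0.4 -0.9  0.4  0.4 -1.5 -0.6 -1.   1.2  1.   0.8 -0.8  0.5]
bore 0.6099984881471525 -0.11928988148163365
bore 0.6161545212770057 -0.049561097926317334
bore 0.6223105544068588 0.020167685628998976
bore 0.6284665875367119 0.08989646918431528
[ 17  32  19  20 286] [296.5524 191.4091] [0.6248 0.0926 0.13  ]
[ 44  34  20  19 288] [323.4653 193.0764] [0.6225 0.0234 0.13  ]
[ 72  37  19  20 288] [350.6562 196.7708] [ 0.615  -0.0467  0.13  ]
[ 99  40  20  19 294] [378.5986 199.1905] [ 0.6108 -0.1186  0.13  ]
[ 0.5114 -0.3072] 6.1384266657987965 [-0.6  0.4  0.3 -1.3  0.9  1.3 -0.6 -0.4]
flange top-view [0.5404 0.2949 0.083 ] handle top [0.5383 0.2956 0.139 ]
side handle top [0.5407 0.2994 0.139 ] flange [0.5384 0.2933 0.08  ]
side caps knob [array([0.6261, 0.0941]), array([0.6236, 0.0261]), array([ 0.6168, -0.042 ]), array([ 0.6126, -0.1168])]
```

```bash
cat >> h.py <<'E'
def go(x,y,z,yaw=0):
    """needed shift (units of 4 cm, tool axes) and wz (units of 4 deg) ; yaw = direction of tool y"""
    o=manip.get_obs();R=o["orientation"];d=R.T@(np.array([x,y,z])-o["ee_pos"])
    a=np.degrees(np.arctan2(R[1,1],R[0,1]));T=cv2.Rodrigues(R.T@np.array([[np.sin(-np.radians(yaw)),np.cos(np.radians(yaw)),0],[np.cos(np.radians(yaw)),np.sin(np.radians(yaw)),0],[0,0,-1]]))[0].ravel()
    print("t",round(o["clock"],1),"pos",o["ee_pos"].round(4),"F",o["contact_force"].round(1),"grip",round(o["grip_width"],3),round(o["finger_force"],1))
    print("shift units",(d/.04).round(2),"turn units",(np.degrees(T)/4).round(2),"yaw",a.round(1))
E
python3 -m creep '[{"wz":1,"jaw":0.6},{"wz":1,"jaw":0.6},{"wz":1,"jaw":0.6},{"wz":1,"jaw":0.6},{"wz":1,"jaw":0.6},{"wz":1,"jaw":0.6},{"wz":1,"jaw":0.6},{"wz":1,"jaw":0.6},{"wz":1,"jaw":0.6},{"wz":1,"jaw":0.6},{"wz":1,"jaw":0.6},{"wz":1,"jaw":0.6}]' 40
python3 -c "
from h import *
print(manip.get_obs()['joint_positions']);go(.6255,.0925,.22)"
```

```text
[-71.85899374  29.8863992   -2.08001583  91.65335511   1.21610018
  58.50266212  -6.46275301]
t 0.3 pos [0.2358 0.5787 0.2531] F [ 0.3 -0.2 -0.4] grip 0.997 0.0
shift units [-13.61  -7.58   0.83] turn units [-0.    0.   16.96] yaw 67.8$[0]: bad value
```

```bash
python3 -m creep '[{"x":0,"y":0,"z":0,"wx":0,"wy":0,"wz":1,"jaw":0.6}]' 40; echo; python3 -m creep '[{"x":0.0,"y":0.0,"z":0.0,"wx":0.0,"wy":0.0,"wz":0.9,"jaw":0.6}]' 40
```

```text
clock: 0.42
ee_pos: [0.2358, 0.5787, 0.2532]
orientation: [[-0.897, 0.442, -0.0], [0.442, 0.897, -0.0], [0.0, -0.0, -1.0]]
contact_force: [0.3, -0.3, -0.2]
grip_width: 0.816
finger_force: 0.0

clock: 0.55
ee_pos: [0.2358, 0.5787, 0.2532]
orientation: [[-0.867, 0.498, -0.0], [0.498, 0.867, -0.0], [-0.0, -0.0, -1.0]]
contact_force: [-0.7, 0.7, 0.3]
grip_width: 0.614
finger_force: 0.0
```

```bash
python3 -m creep '[{"x":0,"y":0,"z":0,"wx":0,"wy":0,"wz":1,"jaw":0.6},{"x":0,"y":0,"z":0,"wx":0,"wy":0,"wz":1,"jaw":0.6},{"x":0,"y":0,"z":0,"wx":0,"wy":0,"wz":1,"jaw":0.6},{"x":0,"y":0,"z":0,"wx":0,"wy":0,"wz":1,"jaw":0.6},{"x":0,"y":0,"z":0,"wx":0,"wy":0,"wz":1,"jaw":0.6},{"x":0,"y":0,"z":0,"wx":0,"wy":0,"wz":1,"jaw":0.6},{"x":0,"y":0,"z":0,"wx":0,"wy":0,"wz":1,"jaw":0.6},{"x":0,"y":0,"z":0,"wx":0,"wy":0,"wz":1,"jaw":0.6},{"x":0,"y":0,"z":0,"wx":0,"wy":0,"wz":1,"jaw":0.6},{"x":0,"y":0,"z":0,"wx":0,"wy":0,"wz":1,"jaw":0.6},{"x":0,"y":0,"z":0,"wx":0,"wy":0,"wz":1,"jaw":0.6},{"x":0,"y":0,"z":0,"wx":0,"wy":0,"wz":1,"jaw":0.6}]' >/dev/null
python3 -m creep '[{"x":0,"y":0,"z":0,"wx":0,"wy":0,"wz":1,"jaw":0.6},{"x":0,"y":0,"z":0,"wx":0,"wy":0,"wz":1,"jaw":0.6},{"x":0,"y":0,"z":0,"wx":0,"wy":0,"wz":1,"jaw":0.6},{"x":-1,"y":0.8,"z":0,"wx":0,"wy":0,"wz":0,"jaw":0.6},{"x":-1,"y":0.8,"z":0,"wx":0,"wy":0,"wz":0,"jaw":0.6},{"x":-1,"y":0.8,"z":0,"wx":0,"wy":0,"wz":0,"jaw":0.6},{"x":-1,"y":0.8,"z":0,"wx":0,"wy":0,"wz":0,"jaw":0.6},{"x":-1,"y":0.8,"z":0,"wx":0,"wy":0,"wz":0,"jaw":0.6},{"x":-1,"y":0.8,"z":0,"wx":0,"wy":0,"wz":0,"jaw":0.6}]' >/dev/null
python3 -c "
from h import *
print(manip.get_obs()['joint_positions']);go(.6255,.0925,.22)"
```

```text
[-57.52258277  23.61212419  17.62485927 104.31506444  -8.69853764
  53.3697307  -35.83194289]
t 3.2 pos [0.4296 0.3383 0.2534] F [ 0.3 -0.2 -0.4] grip 0.601 0.0
shift units [-6.17  4.87  0.83] turn units [ 0.   -0.    0.06] yaw 0.2
```

```bash
python3 -m creep '[{"x":-1,"y":0.8,"z":0,"wx":0,"wy":0,"wz":0,"jaw":0.6},{"x":-1,"y":0.8,"z":0,"wx":0,"wy":0,"wz":0,"jaw":0.6},{"x":-1,"y":0.8,"z":0,"wx":0,"wy":0,"wz":0,"jaw":0.6},{"x":-1,"y":0.8,"z":0,"wx":0,"wy":0,"wz":0,"jaw":0.6},{"x":-1,"y":0.8,"z":0,"wx":0,"wy":0,"wz":0,"jaw":0.6},{"x":-1,"y":0.8,"z":0.4,"wx":0,"wy":0,"wz":0,"jaw":0.6},{"x":-0.2,"y":0.1,"z":0.4,"wx":0,"wy":0,"wz":0.1,"jaw":0.6},{"x":0,"y":0,"z":0,"wx":0,"wy":0,"wz":0,"jaw":0.6},{"x":0,"y":0,"z":0,"wx":0,"wy":0,"wz":0,"jaw":0.6}]' >/dev/null
python3 -c "
from h import *
print(manip.get_obs()['joint_positions']);go(.6255,.0925,.158)"
```

```text
[-26.46837268  33.81671726  19.15866024  93.07304824 -12.88488413
  55.27603594  -3.01547103]
t 4.3 pos [0.6255 0.0939 0.2218] F [ 0.5 -0.5 -0.1] grip 0.603 0.0
shift units [-0.04  0.    1.59] turn units [ 0.   -0.01 -0.02] yaw -0.1
```

```bash
python3 -m creep '[{"x":0,"y":0,"z":0.5,"wx":0,"wy":0,"wz":0,"jaw":0.6},{"x":0,"y":0,"z":0.5,"wx":0,"wy":0,"wz":0,"jaw":0.6},{"x":0,"y":0,"z":0.4,"wx":0,"wy":0,"wz":0,"jaw":0.6},{"x":0,"y":0,"z":0.2,"wx":0,"wy":0,"wz":0,"jaw":0.6},{"x":0,"y":0,"z":0,"wx":0,"wy":0,"wz":0,"jaw":0.6},{"x":0,"y":0,"z":0,"wx":0,"wy":0,"wz":0,"jaw":0},{"x":0,"y":0,"z":0,"wx":0,"wy":0,"wz":0,"jaw":0},{"x":0,"y":0,"z":0,"wx":0,"wy":0,"wz":0,"jaw":0},{"x":0,"y":0,"z":0,"wx":0,"wy":0,"wz":0,"jaw":0},{"x":0,"y":0,"z":0,"wx":0,"wy":0,"wz":0,"jaw":0}]' 40
python3 -c "
from h import *
go(.6255,.0925,.22)
crop('side',230,130,400,300,3,'g1')"
```

```text
clock: 5.55
ee_pos: [0.6261, 0.0924, 0.1581]
orientation: [[0.003, 1.0, 0.001], [1.0, -0.003, 0.0], [0.0, 0.001, -1.0]]
contact_force: [-0.8, 0.2, 7.3]
grip_width: 0.266
finger_force: 39.1
t 5.5 pos [0.6261 0.0924 0.1581] F [-0.8  0.2  7.3] grip 0.266 39.1
shift units [ 0.   -0.01 -1.55] turn units [ 0.01 -0.01 -0.04] yaw -0.2
```

View pics/g1.png

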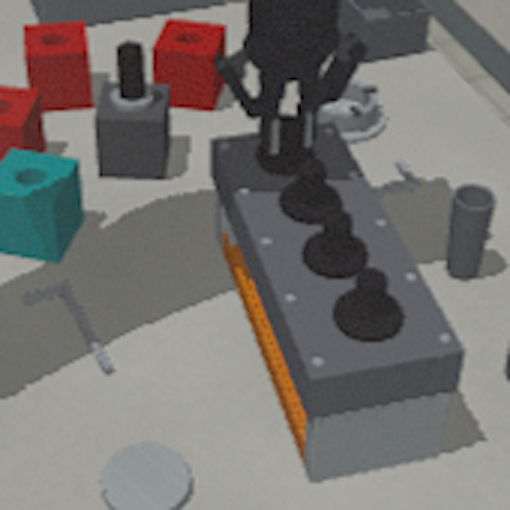

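```bash
python3 -m creep '[{"x":0,"y":0,"z":-0.5,"wx":0,"wy":0,"wz":0,"jaw":0},{"x":0,"y":0,"z":-0.7,"wx":0,"wy":0,"wz":0,"jaw":0},{"x":0,"y":0,"z":-0.7,"wx":0,"wy":0,"wz":0,"jaw":0},{"x":-0.5,"y":-0.1,"z":0,"wx":0,"wy":0,"wz":0,"jaw":0},{"x":-1,"y":-0.2,"z":0,"wx":0,"wy":0,"wz":0,"jaw":0},{"x":-1,"y":-0.2,"z":0,"wx":0,"wy":0,"wz":0,"jaw":0},{"x":-1,"y":-0.2,"z":0,"wx":0,"wy":0,"wz":0,"jaw":0},{"x":-1,"y":-0.2,"z":0,"wx":0,"wy":0,"wz":0,"jaw":0},{"x":-1,"y":-0.2,"z":0,"wx":0,"wy":0,"wz":0,"jaw":0},{"x":-1,"y":-0.2,"z":0,"wx":0,"wy":0,"wz":0,"jaw":0},{"x":-1,"y":-0.2,"z":0,"wx":0,"wy":0,"wz":0,"jaw":0},{"x":-1,"y":-0.2,"z":0,"wx":0,"wy":0,"wz":0,"jaw":0}]'
python3 -m creep '[{"x":-1,"y":-0.2,"z":0,"wx":0,"wy":0,"wz":0,"jaw":0},{"x":-1,"y":-0.2,"z":0,"wx":0,"wy":0,"wz":0,"jaw":0},{"x":-0.2,"y":0,"z":0.5,"wx":0,"wy":0,"wz":0,"jaw":0},{"x":0,"y":0,"z":1,"wx":0,"wy":0,"wz":0,"jaw":0},{"x":0,"y":0,"z":1,"wx":0,"wy":0,"wz":0,"jaw":0},{"x":0,"y":0,"z":0.5,"wx":0,"wy":0,"wz":0,"jaw":0},{"x":0,"y":0,"z":0,"wx":0,"wy":0,"wz":0,"jaw":0},{"x":0,"y":0,"z":0,"wx":0,"wy":0,"wz":0,"jaw":0}]'
python3 -c "
from h import *
go(.548,-.337,.044)"
```

```text
clock: 7.1
ee_pos: [0.5557, -0.2492, 0.2328]
orientation: [[0.003, 1.0, -0.001], [1.0, -0.003, 0.0], [0.0, -0.001, -1.0]]
contact_force: [0.5, 0.6, -0.6]
grip_width: 0.266
finger_force: 39.3
clock: 8.1
ee_pos: [0.5411, -0.3357, 0.1146]
orientation: [[0.003, 1.0, 0.001], [1.0, -0.003, -0.001], [-0.001, 0.001, -1.0]]
contact_force: [0.2, -0.1, -0.6]
grip_width: 0.269
finger_force: 39.3
t 8.1 pos [ 0.5411 -0.3357  0.1146] F [ 0.2 -0.1 -0.6] grip 0.269 39.3
shift units [-0.03  0.17  1.76] turn units [ 0.02  0.01 -0.04] yaw -0.2
```

```bash
python3 -m creep '[{"x":0,"y":0.2,"z":0.5,"wx":0,"wy":0,"wz":0,"jaw":0},{"x":0,"y":0,"z":0.5,"wx":0,"wy":0,"wz":0,"jaw":0},{"x":0,"y":0,"z":0.4,"wx":0,"wy":0,"wz":0,"jaw":0},{"x":0,"y":0,"z":0.25,"wx":0,"wy":0,"wz":0,"jaw":0},{"x":0,"y":0,"z":0.11,"wx":0,"wy":0,"wz":0,"jaw":0},{"x":0,"y":0,"z":0,"wx":0,"wy":0,"wz":0,"jaw":0},{"x":0,"y":0,"z":0,"wx":0,"wy":0,"wz":0,"jaw":0}]'
python3 -m creep '[{"x":0,"y":0,"z":0,"wx":0,"wy":0,"wz":0,"jaw":0.55},{"x":0,"y":0,"z":0,"wx":0,"wy":0,"wz":0,"jaw":0.55},{"x":0,"y":0,"z":-0.5,"wx":0,"wy":0,"wz":0,"jaw":0.55},{"x":0,"y":0,"z":-1,"wx":0,"wy":0,"wz":0,"jaw":0.55},{"x":0,"y":0,"z":-1,"wx":0,"wy":0,"wz":0,"jaw":0.55},{"x":0,"y":0,"z":-1,"wx":0,"wy":0,"wz":0,"jaw":0.55},{"x":0,"y":0,"z":-1,"wx":0,"wy":0,"wz":0,"jaw":0.55}]'
python3 -c "
from h import *
crop('top',220,130,480,300,3,'t2')
go(.623,.0245,.22)"
```

```text
clock: 8.98
ee_pos: [0.5487, -0.3356, 0.0432]
orientation: [[0.003, 1.0, 0.0], [1.0, -0.003, -0.0], [-0.0, 0.0, -1.0]]
contact_force: [-0.7, 1.1, -0.3]
grip_width: 0.265
finger_force: 39.3
clock: 9.85
ee_pos: [0.5484, -0.3354, 0.2258]
orientation: [[0.003, 1.0, 0.001], [1.0, -0.003, -0.001], [-0.001, 0.001, -1.0]]
contact_force: [-0.5, -0.0, -0.9]
grip_width: 0.544
finger_force: 0.0
t 9.9 pos [ 0.5498 -0.3367  0.231 ] F [ 1.8 -0.9  6.2] grip 0.552 0.0
shift units [9.04 1.8  0.26] turn units [ 0.09  0.05 -0.05] yaw -0.2
```

View pics/t2.png

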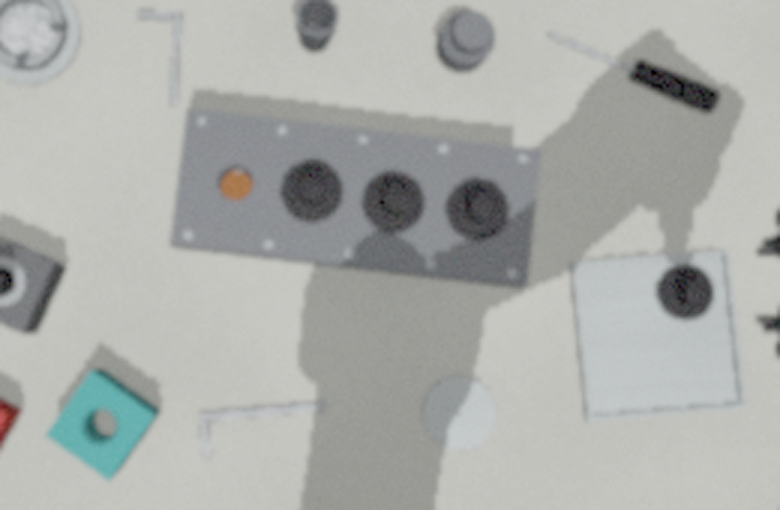

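```bash
python3 -m creep '[{"x":0.5,"y":0.1,"z":0,"wx":0,"wy":0,"wz":0,"jaw":0.6},{"x":1,"y":0.2,"z":0,"wx":0,"wy":0,"wz":0,"jaw":0.6},{"x":1,"y":0.2,"z":0,"wx":0,"wy":0,"wz":0,"jaw":0.6},{"x":1,"y":0.2,"z":0,"wx":0,"wy":0,"wz":0,"jaw":0.6},{"x":1,"y":0.2,"z":0,"wx":0,"wy":0,"wz":0,"jaw":0.6},{"x":1,"y":0.2,"z":0,"wx":0,"wy":0,"wz":0,"jaw":0.6},{"x":1,"y":0.2,"z":0,"wx":0,"wy":0,"wz":0,"jaw":0.6},{"x":1,"y":0.2,"z":0,"wx":0,"wy":0,"wz":0,"jaw":0.6},{"x":1,"y":0.2,"z":0,"wx":0,"wy":0,"wz":0,"jaw":0.6},{"x":0.5,"y":0.1,"z":0,"wx":0,"wy":0,"wz":0,"jaw":0.6},{"x":0,"y":0,"z":0,"wx":0,"wy":0,"wz":0,"jaw":0.6},{"x":0,"y":0,"z":0,"wx":0,"wy":0,"wz":0,"jaw":0.6}]'
python3 -c "
from h import *
go(.623,.0245,.158)"
```

```text
clock: 11.4
ee_pos: [0.6213, 0.0231, 0.223]
orientation: [[0.004, 1.0, -0.0], [1.0, -0.004, -0.001], [-0.001, -0.0, -1.0]]
contact_force: [1.2, -0.5, 0.6]
grip_width: 0.6
finger_force: 0.0
t 11.4 pos [0.6213 0.0231 0.223 ] F [ 1.2 -0.5  0.6] grip 0.6 0.0
shift units [0.04 0.04 1.62] turn units [-0.    0.01 -0.06] yaw -0.2
```

```bash
python3 -m creep '[{"x":0.04,"y":0.04,"z":0.6,"wx":0,"wy":0,"wz":0,"jaw":0.6},{"x":0,"y":0,"z":0.5,"wx":0,"wy":0,"wz":0,"jaw":0.6},{"x":0,"y":0,"z":0.3,"wx":0,"wy":0,"wz":0,"jaw":0.6},{"x":0,"y":0,"z":0.18,"wx":0,"wy":0,"wz":0,"jaw":0.6},{"x":0,"y":0,"z":0,"wx":0,"wy":0,"wz":0,"jaw":0.6},{"x":0,"y":0,"z":0,"wx":0,"wy":0,"wz":0,"jaw":0},{"x":0,"y":0,"z":0,"wx":0,"wy":0,"wz":0,"jaw":0},{"x":0,"y":0,"z":0,"wx":0,"wy":0,"wz":0,"jaw":0},{"x":0,"y":0,"z":0,"wx":0,"wy":0,"wz":0,"jaw":0},{"x":0,"y":0,"z":-0.5,"wx":0,"wy":0,"wz":0,"jaw":0},{"x":0,"y":0,"z":-0.7,"wx":0,"wy":0,"wz":0,"jaw":0},{"x":0,"y":0,"z":-0.7,"wx":0,"wy":0,"wz":0,"jaw":0}]' 40
python3 -m creep '[{"x":-0.5,"y":-0.2,"z":0,"wx":0,"wy":0,"wz":0,"jaw":0},{"x":-0.9,"y":-0.35,"z":0,"wx":0,"wy":0,"wz":0,"jaw":0},{"x":-0.9,"y":-0.35,"z":0,"wx":0,"wy":0,"wz":0,"jaw":0},{"x":-0.9,"y":-0.35,"z":0,"wx":0,"wy":0,"wz":0,"jaw":0},{"x":-0.9,"y":-0.35,"z":0,"wx":0,"wy":0,"wz":0,"jaw":0},{"x":-0.9,"y":-0.35,"z":0,"wx":0,"wy":0,"wz":0,"jaw":0},{"x":-0.9,"y":-0.35,"z":0,"wx":0,"wy":0,"wz":0,"jaw":0},{"x":-0.9,"y":-0.35,"z":0,"wx":0,"wy":0,"wz":0,"jaw":0},{"x":-0.9,"y":-0.35,"z":0,"wx":0,"wy":0,"wz":0,"jaw":0},{"x":-0.9,"y":-0.35,"z":0,"wx":0,"wy":0,"wz":0,"jaw":0},{"x":-0.5,"y":-0.2,"z":0,"wx":0,"wy":0,"wz":0,"jaw":0},{"x":0,"y":0,"z":0,"wx":0,"wy":0,"wz":0,"jaw":0}]'
python3 -c "
from h import *
go(.481,-.344,.0455)"
```

```text
clock: 12.9
ee_pos: [0.6231, 0.026, 0.2367]
orientation: [[0.003, 1.0, 0.0], [1.0, -0.003, -0.0], [-0.0, 0.0, -1.0]]
contact_force: [1.1, 0.1, -0.5]
grip_width: 0.266
finger_force: 39.3
clock: 14.4
ee_pos: [0.4782, -0.3395, 0.2351]
orientation: [[0.006, 1.0, -0.001], [1.0, -0.006, -0.0], [-0.0, -0.001, -1.0]]
contact_force: [0.2, -0.2, -0.7]
grip_width: 0.267
finger_force: 39.3
t 14.4 pos [ 0.4782 -0.3395  0.2351] F [ 0.2 -0.2 -0.7] grip 0.267 39.3
shift units [-0.11  0.08  4.74] turn units [-0.02  0.   -0.09] yaw -0.4
```

```bash
python3 -m creep '[{"x":-0.1,"y":0.08,"z":0.5,"wx":0,"wy":0,"wz":0,"jaw":0},{"x":0,"y":0,"z":1,"wx":0,"wy":0,"wz":0,"jaw":0},{"x":0,"y":0,"z":1,"wx":0,"wy":0,"wz":0,"jaw":0},{"x":0,"y":0,"z":1,"wx":0,"wy":0,"wz":0,"jaw":0},{"x":0,"y":0,"z":0.6,"wx":0,"wy":0,"wz":0,"jaw":0},{"x":0,"y":0,"z":0.4,"wx":0,"wy":0,"wz":0,"jaw":0},{"x":0,"y":0,"z":0.22,"wx":0,"wy":0,"wz":0,"jaw":0},{"x":0,"y":0,"z":0,"wx":0,"wy":0,"wz":0,"jaw":0},{"x":0,"y":0,"z":0,"wx":0,"wy":0,"wz":0,"jaw":0}]'
python3 -m creep '[{"x":0,"y":0,"z":0,"wx":0,"wy":0,"wz":0,"jaw":0.55},{"x":0,"y":0,"z":0,"wx":0,"wy":0,"wz":0,"jaw":0.55},{"x":0,"y":0,"z":-0.5,"wx":0,"wy":0,"wz":0,"jaw":0.55},{"x":0,"y":0,"z":-1,"wx":0,"wy":0,"wz":0,"jaw":0.55},{"x":0,"y":0,"z":-1,"wx":0,"wy":0,"wz":0,"jaw":0.55},{"x":0,"y":0,"z":-1,"wx":0,"wy":0,"wz":0,"jaw":0.55},{"x":0,"y":0,"z":-1,"wx":0,"wy":0,"wz":0,"jaw":0.55},{"x":0,"y":0,"z":0,"wx":0,"wy":0,"wz":0,"jaw":0.55}]'
cat >> h.py <<'E'
def caps():
    t=camera("top");rel=t["color"][130:290,270:480].max(2)
    _,b=cv2.threshold(rel,45,255,cv2.THRESH_BINARY_INV)
    _,_,st,ce=cv2.connectedComponentsWithStats(b)
    for a,q in zip(st[1:],ce[1:]):
        if a[4]>60:
            q=q+[270,130]; print("dark",a[2:],q.round(1),"deck",ray(t,q,.13)[:2].round(4),"tray",ray(t,q,.015)[:2].round(4))
E
python3 -c "
from h import *
caps()
go(.616,-.0445,.22)"
```

```text
clock: 15.52
ee_pos: [0.4838, -0.3417, 0.0475]
orientation: [[0.003, 1.0, 0.001], [1.0, -0.003, -0.001], [-0.001, 0.001, -1.0]]
contact_force: [-0.6, 0.0, -1.1]
grip_width: 0.266
finger_force: 39.9
clock: 16.52
ee_pos: [0.4842, -0.3424, 0.2311]
orientation: [[0.003, 1.0, 0.005], [1.0, -0.003, -0.003], [-0.003, 0.005, -1.0]]
contact_force: [-0.8, -0.4, 0.0]
grip_width: 0.553
finger_force: 0.0
dark [ 28  16 184] [444.5 158.5] deck [ 0.7218 -0.288 ] tray [ 0.7445 -0.3234]
dark [ 19  19 280] [350.7 196.7] deck [ 0.6151 -0.0468] tray [ 0.6266 -0.0571]
dark [ 20  19 288] [378.7 199.2] deck [ 0.6108 -0.1187] tray [ 0.6219 -0.1366]
dark [ 17  17 226] [448.  226.9] deck [ 0.545  -0.2974] tray [ 0.5493 -0.3338]
dark [ 16  16 207] [451.4 249.7] deck [ 0.4872 -0.3059] tray [ 0.4855 -0.3432]
t 16.6 pos [ 0.4837 -0.3418  0.2292] F [-0.3 -0.2 -1.1] grip 0.551 0.0
shift units [7.44 3.28 0.23] turn units [ 0.04  0.02 -0.04] yaw -0.2
```

Caps still in place. Fetch cap 3.

```bash
python3 -m creep '[{"x":0.5,"y":0.2,"z":0,"wx":0,"wy":0,"wz":0,"jaw":0.6},{"x":0.9,"y":0.4,"z":0,"wx":0,"wy":0,"wz":0,"jaw":0.6},{"x":0.9,"y":0.4,"z":0,"wx":0,"wy":0,"wz":0,"jaw":0.6},{"x":0.9,"y":0.4,"z":0,"wx":0,"wy":0,"wz":0,"jaw":0.6},{"x":0.9,"y":0.4,"z":0,"wx":0,"wy":0,"wz":0,"jaw":0.6},{"x":0.9,"y":0.4,"z":0,"wx":0,"wy":0,"wz":0,"jaw":0.6},{"x":0.9,"y":0.4,"z":0,"wx":0,"wy":0,"wz":0,"jaw":0.6},{"x":0.9,"y":0.4,"z":0,"wx":0,"wy":0,"wz":0,"jaw":0.6},{"x":0.64,"y":0.28,"z":0.1,"wx":0,"wy":0,"wz":0,"jaw":0.6},{"x":0,"y":0,"z":0,"wx":0,"wy":0,"wz":0,"jaw":0.6},{"x":0,"y":0,"z":0,"wx":0,"wy":0,"wz":0,"jaw":0.6}]'
python3 -c "
from h import *
go(.616,-.0445,.16)"
```

```text
clock: 17.95
ee_pos: [0.6149, -0.0451, 0.2227]
orientation: [[0.003, 1.0, -0.001], [1.0, -0.003, -0.001], [-0.001, -0.001, -1.0]]
contact_force: [0.7, -0.5, -0.2]
grip_width: 0.598
finger_force: 0.0
t 17.9 pos [ 0.6149 -0.0451  0.2227] F [ 0.7 -0.5 -0.2] grip 0.598 0.0
shift units [0.02 0.03 1.57] turn units [-0.01  0.01 -0.05] yaw -0.2
```

```bash
python3 -m creep '[{"x":0.02,"y":0.03,"z":0.6,"wx":0,"wy":0,"wz":0,"jaw":0.6},{"x":0,"y":0,"z":0.5,"wx":0,"wy":0,"wz":0,"jaw":0.6},{"x":0,"y":0,"z":0.3,"wx":0,"wy":0,"wz":0,"jaw":0.6},{"x":0,"y":0,"z":0.16,"wx":0,"wy":0,"wz":0,"jaw":0.6},{"x":0,"y":0,"z":0,"wx":0,"wy":0,"wz":0,"jaw":0.6},{"x":0,"y":0,"z":0,"wx":0,"wy":0,"wz":0,"jaw":0},{"x":0,"y":0,"z":0,"wx":0,"wy":0,"wz":0,"jaw":0},{"x":0,"y":0,"z":0,"wx":0,"wy":0,"wz":0,"jaw":0},{"x":0,"y":0,"z":0,"wx":0,"wy":0,"wz":0,"jaw":0},{"x":0,"y":0,"z":-0.5,"wx":0,"wy":0,"wz":0,"jaw":0},{"x":0,"y":0,"z":-0.7,"wx":0,"wy":0,"wz":0,"jaw":0},{"x":0,"y":0,"z":-0.7,"wx":0,"wy":0,"wz":0,"jaw":0}]' 40
python3 -m creep '[{"x":-0.5,"y":-0.2,"z":0,"wx":0,"wy":0,"wz":0,"jaw":0},{"x":-0.9,"y":-0.3,"z":0,"wx":0,"wy":0,"wz":0,"jaw":0},{"x":-0.9,"y":-0.3,"z":0,"wx":0,"wy":0,"wz":0,"jaw":0},{"x":-0.9,"y":-0.3,"z":0,"wx":0,"wy":0,"wz":0,"jaw":0},{"x":-0.9,"y":-0.3,"z":0,"wx":0,"wy":0,"wz":0,"jaw":0},{"x":-0.9,"y":-0.3,"z":0,"wx":0,"wy":0,"wz":0,"jaw":0},{"x":-0.6,"y":-0.18,"z":0,"wx":0,"wy":0,"wz":0,"jaw":0},{"x":0,"y":0,"z":0,"wx":0,"wy":0,"wz":0,"jaw":0},{"x":0,"y":0,"z":0,"wx":0,"wy":0,"wz":0,"jaw":0}]'
python3 -c "
from h import *
go(.542,-.270,.0455)"
```

```text
clock: 19.45
ee_pos: [0.6165, -0.0436, 0.2375]
orientation: [[0.003, 1.0, 0.0], [1.0, -0.003, -0.0], [-0.0, 0.0, -1.0]]
contact_force: [-0.9, 0.5, -0.2]
grip_width: 0.267
finger_force: 39.3
clock: 20.58
ee_pos: [0.5404, -0.2671, 0.236]
orientation: [[0.003, 1.0, -0.001], [1.0, -0.003, 0.001], [0.001, -0.001, -1.0]]
contact_force: [-0.2, 0.3, -1.0]
grip_width: 0.264
finger_force: 39.3
t 20.6 pos [ 0.5404 -0.2671  0.236 ] F [-0.2  0.3 -1. ] grip 0.264 39.3
shift units [-0.07  0.04  4.76] turn units [-0.01 -0.01 -0.04] yaw -0.2
```

```bash
python3 -m creep '[{"x":-0.07,"y":0.04,"z":0.5,"wx":0,"wy":0,"wz":0,"jaw":0},{"x":0,"y":0,"z":1,"wx":0,"wy":0,"wz":0,"jaw":0},{"x":0,"y":0,"z":1,"wx":0,"wy":0,"wz":0,"jaw":0},{"x":0,"y":0,"z":1,"wx":0,"wy":0,"wz":0,"jaw":0},{"x":0,"y":0,"z":0.6,"wx":0,"wy":0,"wz":0,"jaw":0},{"x":0,"y":0,"z":0.4,"wx":0,"wy":0,"wz":0,"jaw":0},{"x":0,"y":0,"z":0.25,"wx":0,"wy":0,"wz":0,"jaw":0},{"x":0,"y":0,"z":0,"wx":0,"wy":0,"wz":0,"jaw":0},{"x":0,"y":0,"z":0,"wx":0,"wy":0,"wz":0,"jaw":0}]'
python3 -m creep '[{"x":0,"y":0,"z":0,"wx":0,"wy":0,"wz":0,"jaw":0.55},{"x":0,"y":0,"z":0,"wx":0,"wy":0,"wz":0,"jaw":0.55},{"x":0,"y":0,"z":-0.5,"wx":0,"wy":0,"wz":0,"jaw":0.55},{"x":0,"y":0,"z":-1,"wx":0,"wy":0,"wz":0,"jaw":0.55},{"x":0,"y":0,"z":-1,"wx":0,"wy":0,"wz":0,"jaw":0.55},{"x":0,"y":0,"z":-1,"wx":0,"wy":0,"wz":0,"jaw":0.55},{"x":0,"y":0,"z":-1,"wx":0,"wy":0,"wz":0,"jaw":0.55},{"x":0,"y":0,"z":0,"wx":0,"wy":0,"wz":0,"jaw":0.6}]'
python3 -c "
from h import *
caps()
go(.611,-.118,.22)"
```

```text
clock: 21.7
ee_pos: [0.5427, -0.2702, 0.0469]
orientation: [[0.003, 1.0, 0.001], [1.0, -0.003, -0.0], [-0.0, 0.001, -1.0]]
contact_force: [0.6, 0.3, -1.1]
grip_width: 0.268
finger_force: 41.2
clock: 22.7
ee_pos: [0.5434, -0.2709, 0.2308]
orientation: [[0.003, 1.0, 0.006], [1.0, -0.003, -0.002], [-0.002, 0.006, -1.0]]
contact_force: [-0.5, 0.9, -0.2]
grip_width: 0.596
finger_force: 0.0
dark [ 29  15 181] [444.2 158.4] deck [ 0.7221 -0.2871] tray [ 0.7448 -0.3225]
dark [ 21  20 318] [379.  199.7] deck [ 0.6096 -0.1198] tray [ 0.6206 -0.1377]
dark [  40   64 1344] [460.3 225.5] deck [ 0.5492 -0.3288] tray [ 0.554  -0.3685]
dark [ 16  15 198] [426.3 228.1] deck [ 0.5402 -0.2416] tray [ 0.544  -0.2722]
t 22.8 pos [ 0.5428 -0.2704  0.2288] F [ 0.4  0.4 -0.5] grip 0.598 0.0
shift units [3.81 1.69 0.22] turn units [ 0.05  0.01 -0.04] yaw -0.2
```

```bash
python3 -m creep '[{"x":0.5,"y":0.2,"z":0,"wx":0,"wy":0,"wz":0,"jaw":0.6},{"x":0.9,"y":0.4,"z":0,"wx":0,"wy":0,"wz":0,"jaw":0.6},{"x":0.9,"y":0.4,"z":0,"wx":0,"wy":0,"wz":0,"jaw":0.6},{"x":0.9,"y":0.4,"z":0,"wx":0,"wy":0,"wz":0,"jaw":0.6},{"x":0.6,"y":0.3,"z":0.1,"wx":0,"wy":0,"wz":0,"jaw":0.6},{"x":0,"y":0,"z":0,"wx":0,"wy":0,"wz":0,"jaw":0.6},{"x":0,"y":0,"z":0,"wx":0,"wy":0,"wz":0,"jaw":0.6}]'
python3 -c "
from h import *
go(.611,-.118,.16)"
```

```text
clock: 23.62
ee_pos: [0.6104, -0.1182, 0.2221]
orientation: [[0.003, 1.0, -0.001], [1.0, -0.003, -0.0], [-0.0, -0.001, -1.0]]
contact_force: [-0.3, -0.5, -0.2]
grip_width: 0.601
finger_force: 0.0
t 23.6 pos [ 0.6104 -0.1182  0.2221] F [-0.3 -0.5 -0.2] grip 0.601 0.0
shift units [0.01 0.02 1.55] turn units [-0.02  0.   -0.04] yaw -0.2
```

```bash
python3 -m creep '[{"x":0,"y":0.02,"z":0.6,"wx":0,"wy":0,"wz":0,"jaw":0.6},{"x":0,"y":0,"z":0.5,"wx":0,"wy":0,"wz":0,"jaw":0.6},{"x":0,"y":0,"z":0.3,"wx":0,"wy":0,"wz":0,"jaw":0.6},{"x":0,"y":0,"z":0.15,"wx":0,"wy":0,"wz":0,"jaw":0.6},{"x":0,"y":0,"z":0,"wx":0,"wy":0,"wz":0,"jaw":0.6},{"x":0,"y":0,"z":0,"wx":0,"wy":0,"wz":0,"jaw":0},{"x":0,"y":0,"z":0,"wx":0,"wy":0,"wz":0,"jaw":0},{"x":0,"y":0,"z":0,"wx":0,"wy":0,"wz":0,"jaw":0},{"x":0,"y":0,"z":0,"wx":0,"wy":0,"wz":0,"jaw":0},{"x":0,"y":0,"z":-0.5,"wx":0,"wy":0,"wz":0,"jaw":0},{"x":0,"y":0,"z":-0.7,"wx":0,"wy":0,"wz":0,"jaw":0},{"x":0,"y":0,"z":-0.7,"wx":0,"wy":0,"wz":0,"jaw":0}]' 40
python3 -m creep '[{"x":-0.5,"y":-0.4,"z":0,"wx":0,"wy":0,"wz":0,"jaw":0},{"x":-0.8,"y":-0.7,"z":0,"wx":0,"wy":0,"wz":0,"jaw":0},{"x":-0.8,"y":-0.7,"z":0,"wx":0,"wy":0,"wz":0,"jaw":0},{"x":-0.8,"y":-0.7,"z":0,"wx":0,"wy":0,"wz":0,"jaw":0},{"x":-0.7,"y":-0.6,"z":0,"wx":0,"wy":0,"wz":0,"jaw":0},{"x":-0.4,"y":-0.3,"z":0,"wx":0,"wy":0,"wz":0,"jaw":0},{"x":0,"y":0,"z":0,"wx":0,"wy":0,"wz":0,"jaw":0},{"x":0,"y":0,"z":0,"wx":0,"wy":0,"wz":0,"jaw":0}]'
python3 -c "
from h import *
go(.476,-.277,.0455)"
```

```text
clock: 25.12
ee_pos: [0.6115, -0.1183, 0.2375]
orientation: [[0.003, 1.0, 0.0], [1.0, -0.003, -0.0], [-0.0, 0.0, -1.0]]
contact_force: [0.0, 0.1, -1.3]
grip_width: 0.266
finger_force: 39.3
clock: 26.12
ee_pos: [0.4758, -0.2771, 0.2363]
orientation: [[0.002, 1.0, 0.0], [1.0, -0.002, 0.0], [0.0, 0.0, -1.0]]
contact_force: [0.4, -1.0, -0.3]
grip_width: 0.267
finger_force: 39.3
t 26.1 pos [ 0.4758 -0.2771  0.2363] F [ 0.4 -1.  -0.3] grip 0.267 39.3
shift units [0.   0.01 4.77] turn units [ 0.   -0.01 -0.03] yaw -0.1
```

Then move away toward the robot's left side (partway to the rod) and look.

```bash
python3 -m creep '[{"x":0,"y":0,"z":0.5,"wx":0,"wy":0,"wz":0,"jaw":0},{"x":0,"y":0,"z":1,"wx":0,"wy":0,"wz":0,"jaw":0},{"x":0,"y":0,"z":1,"wx":0,"wy":0,"wz":0,"jaw":0},{"x":0,"y":0,"z":1,"wx":0,"wy":0,"wz":0,"jaw":0},{"x":0,"y":0,"z":0.6,"wx":0,"wy":0,"wz":0,"jaw":0},{"x":0,"y":0,"z":0.4,"wx":0,"wy":0,"wz":0,"jaw":0},{"x":0,"y":0,"z":0.25,"wx":0,"wy":0,"wz":0,"jaw":0},{"x":0,"y":0,"z":0,"wx":0,"wy":0,"wz":0,"jaw":0},{"x":0,"y":0,"z":0,"wx":0,"wy":0,"wz":0,"jaw":0}]'
python3 -m creep '[{"x":0,"y":0,"z":0,"wx":0,"wy":0,"wz":0,"jaw":0.55},{"x":0,"y":0,"z":0,"wx":0,"wy":0,"wz":0,"jaw":0.55},{"x":0,"y":0,"z":-0.5,"wx":0,"wy":0,"wz":0,"jaw":0.55},{"x":0,"y":0,"z":-1,"wx":0,"wy":0,"wz":0,"jaw":0.55},{"x":0,"y":0,"z":-1,"wx":0,"wy":0,"wz":0,"jaw":0.55},{"x":0,"y":0,"z":-1,"wx":0,"wy":0,"wz":0,"jaw":0.55},{"x":0,"y":0,"z":-1,"wx":0,"wy":0,"wz":0,"jaw":0.55},{"x":1,"y":0,"z":0,"wx":0,"wy":0,"wz":0,"jaw":0.6},{"x":1,"y":0,"z":0,"wx":0,"wy":0,"wz":0,"jaw":0.6},{"x":1,"y":0,"z":0,"wx":0,"wy":0,"wz":0,"jaw":0.6},{"x":1,"y":0,"z":0,"wx":0,"wy":0,"wz":0,"jaw":0.6},{"x":1,"y":0,"z":0,"wx":0,"wy":0,"wz":0,"jaw":0.6}]'
python3 -m creep '[{"x":1,"y":0,"z":0,"wx":0,"wy":0,"wz":0,"jaw":0.65},{"x":1,"y":0,"z":0,"wx":0,"wy":0,"wz":0,"jaw":0.65},{"x":1,"y":0,"z":0,"wx":0,"wy":0,"wz":0,"jaw":0.65},{"x":1,"y":0,"z":0,"wx":0,"wy":0,"wz":0,"jaw":0.65},{"x":1,"y":0,"z":0,"wx":0,"wy":0,"wz":0,"jaw":0.65},{"x":1,"y":0,"z":0,"wx":0,"wy":0,"wz":0,"jaw":0.65},{"x":0,"y":0,"z":0,"wx":0,"wy":0,"wz":0,"jaw":0.65}]'
python3 -c "
from h import *
caps()
crop('top',220,130,480,300,3,'t3')
go(.540,.296,.23)"
```

```text
clock: 27.25
ee_pos: [0.4755, -0.2781, 0.047]
orientation: [[0.003, 1.0, 0.001], [1.0, -0.003, -0.0], [-0.0, 0.001, -1.0]]
contact_force: [-0.7, 0.3, -1.0]
grip_width: 0.262
finger_force: 40.8
clock: 28.75
ee_pos: [0.4756, -0.0767, 0.2268]
orientation: [[0.003, 1.0, 0.001], [1.0, -0.003, 0.0], [0.0, 0.001, -1.0]]
contact_force: [1.7, -0.4, 0.1]
grip_width: 0.601
finger_force: 0.0
clock: 29.62
ee_pos: [0.476, 0.1649, 0.2265]
orientation: [[-0.001, 1.0, 0.0], [1.0, 0.001, 0.001], [0.001, 0.0, -1.0]]
contact_force: [0.4, -0.2, -0.5]
grip_width: 0.647
finger_force: 0.0
dark [ 28  16 179] [444.5 158.3] deck [ 0.7222 -0.2879] tray [ 0.7449 -0.3233]
dark [ 17  16 215] [448.  226.7] deck [ 0.5453 -0.2973] tray [ 0.5496 -0.3337]
dark [ 16  16 206] [426.3 228.2] deck [ 0.54   -0.2416] tray [ 0.5438 -0.2722]
dark [ 14  67 467] [276.3 252.2] deck [0.4682 0.139 ] tray [0.4644 0.148 ]
dark [ 16  16 208] [451.4 249.7] deck [ 0.4873 -0.306 ] tray [ 0.4855 -0.3433]
dark [ 16  17 208] [428.2 252.1] deck [ 0.4794 -0.2468] tray [ 0.4768 -0.278 ]
t 29.7 pos [0.4763 0.1618 0.2265] F [-0.8 -1.1  0.5] grip 0.651 0.0
shift units [ 3.36  1.59 -0.09] turn units [-0.    0.   -0.03] yaw -0.1
```

View pics/t3.png

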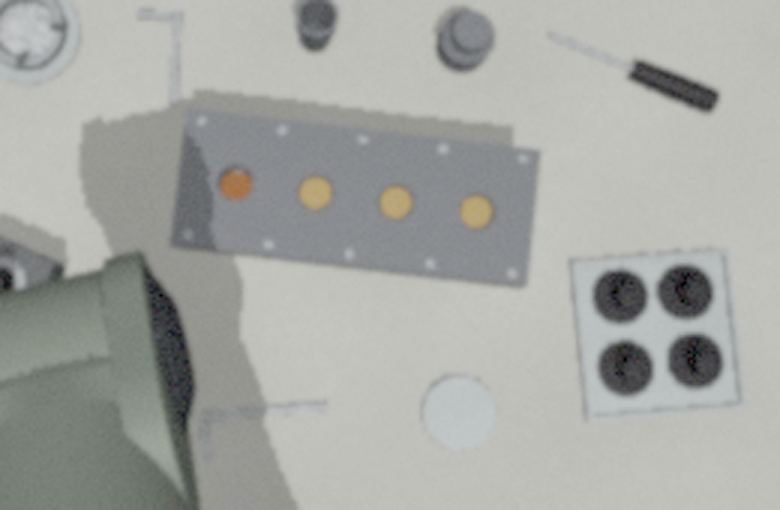

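```bash
python3 -m creep '[{"x":0.8,"y":0.4,"z":0,"wx":0,"wy":0,"wz":0,"jaw":0.65},{"x":0.9,"y":0.4,"z":0,"wx":0,"wy":0,"wz":0,"jaw":0.65},{"x":0.9,"y":0.4,"z":0,"wx":0,"wy":0,"wz":0,"jaw":0.65},{"x":0.76,"y":0.39,"z":0,"wx":0,"wy":0,"wz":0,"jaw":0.65},{"x":0,"y":0,"z":0,"wx":0,"wy":0,"wz":0,"jaw":0.65},{"x":0,"y":0,"z":0,"wx":0,"wy":0,"wz":0,"jaw":0.65}]'
python3 - <<'E'
from h import *
go(.540,.296,.118)
t=camera("top");rel=t["color"][180:210,280:400].astype(int)
b=((rel[...,0]-rel[...,2])>35).astype(np.uint8)
_,_,st,ce=cv2.connectedComponentsWithStats(b)
for a,q in zip(st[1:],ce[1:]):
    if a[4]>30: q=q+[280,180]; print(a[2:],q.round(1),ray(t,q,.116)[:2].round(4),ray(t,q,.12)[:2].round(4))
E
```

```text
clock: 30.48
ee_pos: [0.5406, 0.2946, 0.2265]
orientation: [[0.005, 1.0, -0.0], [1.0, -0.005, -0.001], [-0.001, -0.0, -1.0]]
contact_force: [-0.2, -0.4, -0.5]
grip_width: 0.646
finger_force: 0.0
t 30.5 pos [0.5406 0.2946 0.2265] F [-0.2 -0.4 -0.5] grip 0.646 0.0
shift units [ 0.04 -0.01  2.71] turn units [-0.    0.01 -0.06] yaw -0.3
[11 10 83] [298.1 191.4] [0.6263 0.089 ] [0.6259 0.0889]
[11 11 95] [324.9 193.8] [0.6221 0.0192] [0.6217 0.0193]
[11 11 95] [351.6 197. ] [ 0.6159 -0.0503] [ 0.6155 -0.05  ]
[11 11 95] [378.2 200.1] [ 0.6098 -0.1197] [ 0.6094 -0.1191]
```

```bash
python3 -m creep '[{"x":0.03,"y":0,"z":0.6,"wx":0,"wy":0,"wz":0,"jaw":0.65},{"x":0,"y":0,"z":0.8,"wx":0,"wy":0,"wz":0,"jaw":0.65},{"x":0,"y":0,"z":0.7,"wx":0,"wy":0,"wz":0,"jaw":0.65},{"x":0,"y":0,"z":0.4,"wx":0,"wy":0,"wz":0,"jaw":0.65},{"x":0,"y":0,"z":0.2,"wx":0,"wy":0,"wz":0,"jaw":0.65},{"x":0,"y":0,"z":0,"wx":0,"wy":0,"wz":0,"jaw":0.65},{"x":0,"y":0,"z":0,"wx":0,"wy":0,"wz":0,"jaw":0.65}]' 20
python3 -c "
from h import *
go(.540,.296,.118)
crop('side',200,100,360,240,4,'s4')"
```

```text
clock: 31.4
ee_pos: [0.5408, 0.2976, 0.1194]
orientation: [[0.003, 1.0, 0.001], [1.0, -0.003, 0.001], [0.001, 0.001, -1.0]]
contact_force: [-0.1, -0.5, -0.8]
grip_width: 0.649
finger_force: 0.0
t 31.4 pos [0.5408 0.2976 0.1194] F [-0.1 -0.5 -0.8] grip 0.649 0.0
shift units [-0.04 -0.02  0.03] turn units [ 0.01 -0.01 -0.04] yaw -0.2
```

View pics/s4.png

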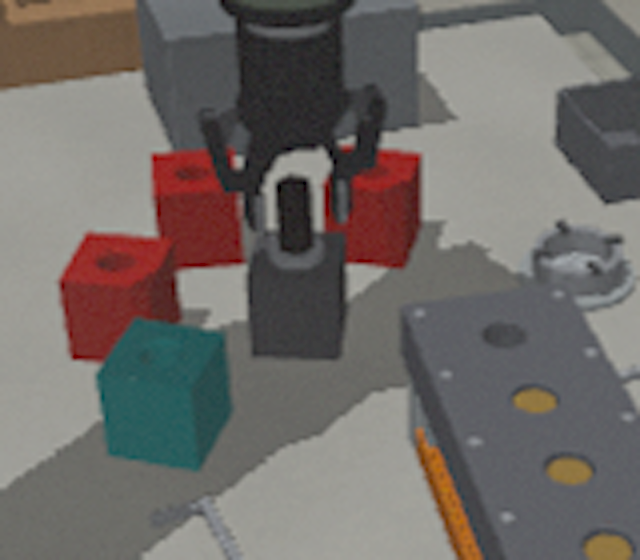

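```bash
python3 -m creep '[{"x":-0.04,"y":0,"z":0,"wx":0,"wy":0,"wz":0,"jaw":0},{"x":0,"y":0,"z":0,"wx":0,"wy":0,"wz":0,"jaw":0},{"x":0,"y":0,"z":0,"wx":0,"wy":0,"wz":0,"jaw":0},{"x":0,"y":0,"z":0,"wx":0,"wy":0,"wz":0,"jaw":0},{"x":0,"y":0,"z":0,"wx":0,"wy":0,"wz":0,"jaw":0}]' 100
python3 -m creep '[{"x":0,"y":0,"z":-0.3,"wx":0,"wy":0,"wz":0,"jaw":0},{"x":0,"y":0,"z":-0.6,"wx":0,"wy":0,"wz":0,"jaw":0},{"x":0,"y":0,"z":-0.8,"wx":0,"wy":0,"wz":0,"jaw":0},{"x":0,"y":0,"z":-0.8,"wx":0,"wy":0,"wz":0,"jaw":0},{"x":0,"y":0,"z":-0.8,"wx":0,"wy":0,"wz":0,"jaw":0},{"x":0,"y":0,"z":-0.4,"wx":0,"wy":0,"wz":0,"jaw":0},{"x":0,"y":0,"z":0,"wx":0,"wy":0,"wz":0,"jaw":0},{"x":0,"y":0,"z":0,"wx":0,"wy":0,"wz":0,"jaw":0}]'
python3 -c "
from h import *
crop('side',200,60,360,200,4,'s5')
go(.623,.0195,.265)"
```

```text
clock: 32.08
ee_pos: [0.5405, 0.2957, 0.1191]
orientation: [[0.003, 1.0, 0.0], [1.0, -0.003, 0.0], [0.0, 0.0, -1.0]]
contact_force: [-2.5, -1.8, 8.2]
grip_width: 0.311
finger_force: 97.7
clock: 33.08
ee_pos: [0.5399, 0.2957, 0.2653]
orientation: [[0.003, 1.0, -0.001], [1.0, -0.003, -0.001], [-0.001, -0.001, -1.0]]
contact_force: [-0.9, -0.1, -3.1]
grip_width: 0.304
finger_force: 98.6
t 33.1 pos [0.5399 0.2957 0.2652] F [ 0.5 -0.7 -2.8] grip 0.305 98.6
shift units [-6.9   2.1   0.01] turn units [-0.02  0.02 -0.04] yaw -0.2
```

View pics/s5.png

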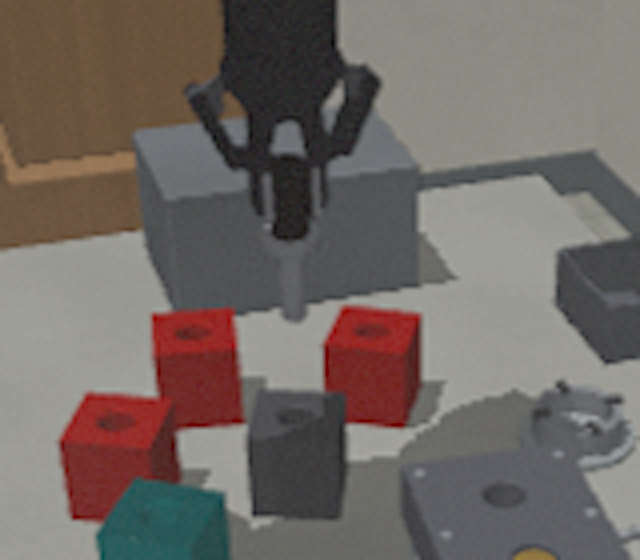

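```bash
python3 - <<'E'
from h import *
s=camera("side");S=lambda p:(np.array(p)+.5)/4+[200,60]-.5
print("tip",ray(s,S((293,313)),.161),"mouth",ray(s,S((297,417)),.075))
print("bore2 mouth",ray(s,(np.array((535.5,401.5)))/4+[200,100]-.5,.116))
E
python3 -m creep '[{"x":-0.5,"y":0.1,"z":0,"wx":0,"wy":0,"wz":0,"jaw":0},{"x":-0.9,"y":0.3,"z":0,"wx":0,"wy":0,"wz":0,"jaw":0},{"x":-1,"y":0.3,"z":0,"wx":0,"wy":0,"wz":0,"jaw":0},{"x":-1,"y":0.3,"z":0,"wx":0,"wy":0,"wz":0,"jaw":0},{"x":-1,"y":0.3,"z":0,"wx":0,"wy":0,"wz":0,"jaw":0},{"x":-1,"y":0.3,"z":0,"wx":0,"wy":0,"wz":0,"jaw":0},{"x":-0.9,"y":0.3,"z":0,"wx":0,"wy":0,"wz":0,"jaw":0},{"x":-0.6,"y":0.2,"z":0,"wx":0,"wy":0,"wz":0,"jaw":0},{"x":0,"y":0,"z":0,"wx":0,"wy":0,"wz":0,"jaw":0},{"x":0,"y":0,"z":0,"wx":0,"wy":0,"wz":0,"jaw":0}]' 
python3 -c "
from h import *
crop('side',240,80,400,220,4,'s6')
go(.623,.0195,.245)"
```

```text
tip [0.54238263 0.30327344 0.161     ] mouth [0.53902174 0.29400274 0.075     ]
bore2 mouth [0.623796  0.0223234 0.116    ]
clock: 34.42
ee_pos: [0.6232, 0.0196, 0.2661]
orientation: [[0.003, 1.0, -0.001], [1.0, -0.003, 0.0], [0.0, -0.001, -1.0]]
contact_force: [-0.1, 1.1, -2.8]
grip_width: 0.304
finger_force: 98.6
t 34.5 pos [0.6233 0.0201 0.2662] F [-0.1 -0.4 -3.8] grip 0.3 98.6
shift units [-0.02 -0.01  0.53] turn units [-0.01 -0.   -0.03] yaw -0.1
```

View pics/s6.png

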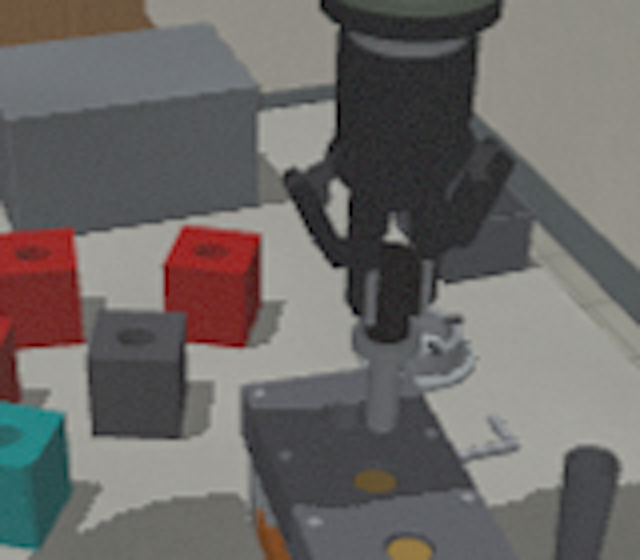

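```bash
python3 - <<'E'
from h import *
s=camera("side");S=lambda p:(np.array(p)+.5)/4+[240,80]-.5
b=ray(s,S((375.5,481.5)),.116)
for e in(423,426): print("tip",ray(s,S((382,e)),.162)-b)
c=camera("top")
im=s["color"]
def edge(z,xc,yc,r=.01):
    a=np.linspace(0,2*np.pi,200);return proj(s,np.c_[xc+r*np.cos(a),yc+r*np.sin(a),np.full(200,z)])
p=edge(.162,.6255,.0225); q=(p+.5-[240,80])*4-.5; print("predicted tip ellipse if aligned: u",q[:,0].min(),q[:,0].max(),"v",q[:,1].min(),q[:,1].max())
h=im[160:190,325:347].astype(int).sum(2)//3
for r in range(0,30,2): print(160+r,*h[r])
E
```

```text
tip [0.00205663 0.00037631 0.046     ]
tip [ 0.00084007 -0.0025355   0.046     ]
predicted tip ellipse if aligned: u 365.09816779144694 397.0811255710257 v 413.3736748111104 432.37781523914634
160 111 112 116 102 59 41 46 52 35 12 12 11 13 11 13 11 10 31 58 61 61 63
162 113 114 93 43 47 41 17 11 9 11 12 13 12 12 12 13 12 31 49 47 52 59
164 114 116 95 40 48 46 43 25 6 11 10 10 14 9 11 11 29 46 48 46 86 127
166 115 114 92 45 43 48 47 47 48 47 43 42 44 43 43 44 50 50 49 42 70 87
168 113 112 113 96 62 50 48 49 51 51 51 51 53 53 51 50 49 49 45 59 74 73
170 116 117 114 115 97 82 92 58 46 50 52 52 52 52 49 47 54 60 56 58 60 56
172 91 91 88 76 66 59 53 44 47 53 52 54 53 51 45 46 52 58 60 57 54 54
174 52 51 50 51 54 52 48 43 47 51 52 53 55 51 47 48 54 51 67 89 90 99
176 53 52 52 52 53 52 48 43 48 52 55 55 52 51 46 49 51 53 53 65 82 84
178 53 51 53 52 51 52 51 44 50 52 56 52 53 48 48 55 54 54 54 44 48 86
180 47 51 56 56 48 32 37 45 50 53 54 54 54 48 38 28 28 27 29 28 25 51
182 32 32 35 33 29 27 35 46 51 51 54 53 51 46 35 30 28 29 29 30 27 24
184 34 37 36 31 33 26 32 48 51 52 53 52 51 44 34 28 29 28 29 30 29 30
186 31 36 34 31 29 27 33 44 52 53 52 51 51 44 31 27 30 32 28 27 27 28
188 29 29 29 28 30 29 28 30 30 35 33 33 29 28 29 30 30 30 28 30 30 42
```

```bash
python3 -m creep '[{"x":0,"y":0,"z":0.4,"wx":0,"wy":0,"wz":0,"jaw":0},{"x":0,"y":0,"z":0.4,"wx":0,"wy":0,"wz":0,"jaw":0},{"x":0,"y":0,"z":0.3,"wx":0,"wy":0,"wz":0,"jaw":0},{"x":0,"y":0,"z":0.1,"wx":0,"wy":0,"wz":0,"jaw":0},{"x":0,"y":0,"z":0.1,"wx":0,"wy":0,"wz":0,"jaw":0}]' 110
python3 -m creep '[{"x":0,"y":0,"z":0.1,"wx":0,"wy":0,"wz":0,"jaw":0},{"x":0,"y":0,"z":0.1,"wx":0,"wy":0,"wz":0,"jaw":0},{"x":0,"y":0,"z":0.1,"wx":0,"wy":0,"wz":0,"jaw":0}]'
python3 -c "
from h import *
go(.623,.0195,.172)"
```

```text
clock: 35.2
ee_pos: [0.6238, 0.0195, 0.2148]
orientation: [[0.003, 1.0, 0.0], [1.0, -0.003, 0.0], [0.0, 0.0, -1.0]]
contact_force: [-3.3, -0.4, 8.4]
grip_width: 0.303
finger_force: 108.5
clock: 35.58
ee_pos: [0.6236, 0.0196, 0.203]
orientation: [[0.003, 1.0, 0.0], [1.0, -0.003, 0.0], [0.0, 0.0, -1.0]]
contact_force: [-3.4, 0.0, 7.3]
grip_width: 0.301
finger_force: 108.5
t 35.6 pos [0.6236 0.0196 0.203 ] F [-3.4  0.   7.3] grip 0.301 108.5
shift units [-0.   -0.02  0.77] turn units [ 0.   -0.   -0.04] yaw -0.2
```

```bash
python3 -m creep '[{"x":0,"y":0,"z":0.2,"wx":0,"wy":0,"wz":0,"jaw":0},{"x":0,"y":0,"z":0.2,"wx":0,"wy":0,"wz":0,"jaw":0},{"x":0,"y":0,"z":0.2,"wx":0,"wy":0,"wz":0,"jaw":0},{"x":0,"y":0,"z":0.2,"wx":0,"wy":0,"wz":0,"jaw":0},{"x":0,"y":0,"z":0,"wx":0,"wy":0,"wz":0,"jaw":0},{"x":0,"y":0,"z":0,"wx":0,"wy":0,"wz":0,"jaw":0}]'
python3 -m creep '[{"x":0,"y":0,"z":-0.5,"wx":0,"wy":0,"wz":0,"jaw":0},{"x":0,"y":0,"z":-0.8,"wx":0,"wy":0,"wz":0,"jaw":0},{"x":0,"y":0,"z":-0.8,"wx":0,"wy":0,"wz":0,"jaw":0},{"x":0,"y":0,"z":-0.2,"wx":0,"wy":0,"wz":0,"jaw":0},{"x":-0.8,"y":-0.05,"z":0,"wx":0,"wy":0,"wz":0,"jaw":0},{"x":-0.9,"y":-0.1,"z":0,"wx":0,"wy":0,"wz":0,"jaw":0},{"x":0,"y":0,"z":0,"wx":0,"wy":0,"wz":0,"jaw":0},{"x":0,"y":0,"z":0,"wx":0,"wy":0,"wz":0,"jaw":0}]'
python3 -c "
from h import *
go(.617,-.050,.172)"
```

```text
clock: 36.33
ee_pos: [0.6237, 0.0196, 0.1706]
orientation: [[0.003, 1.0, 0.0], [1.0, -0.003, -0.0], [-0.0, 0.0, -1.0]]
contact_force: [0.6, 0.1, -3.6]
grip_width: 0.305
finger_force: 108.2
clock: 37.33
ee_pos: [0.6173, -0.0479, 0.2618]
orientation: [[0.003, 1.0, -0.001], [1.0, -0.003, 0.0], [0.0, -0.001, -1.0]]
contact_force: [0.3, 1.1, -3.2]
grip_width: 0.304
finger_force: 108.7
t 37.3 pos [ 0.6173 -0.0479  0.2618] F [ 0.3  1.1 -3.2] grip 0.304 108.7
shift units [-0.05 -0.    2.25] turn units [-0.01 -0.01 -0.04] yaw -0.2
```

```bash
python3 -m creep '[{"x":-0.05,"y":0,"z":0.3,"wx":0,"wy":0,"wz":0,"jaw":0},{"x":0,"y":0,"z":0.4,"wx":0,"wy":0,"wz":0,"jaw":0},{"x":0,"y":0,"z":0.3,"wx":0,"wy":0,"wz":0,"jaw":0},{"x":0,"y":0,"z":0.15,"wx":0,"wy":0,"wz":0,"jaw":0},{"x":0,"y":0,"z":0.1,"wx":0,"wy":0,"wz":0,"jaw":0},{"x":0,"y":0,"z":0.1,"wx":0,"wy":0,"wz":0,"jaw":0},{"x":0,"y":0,"z":0.1,"wx":0,"wy":0,"wz":0,"jaw":0}]' 110
python3 -c "
from h import *
go(.617,-.050,.172)"
```

```text
clock: 38.2
ee_pos: [0.6174, -0.0504, 0.2046]
orientation: [[0.003, 1.0, 0.0], [1.0, -0.003, 0.0], [0.0, 0.0, -1.0]]
contact_force: [-3.4, 1.1, 6.3]
grip_width: 0.306
finger_force: 109.6
t 38.2 pos [ 0.6174 -0.0504  0.2046] F [-3.4  1.1  6.3] grip 0.306 109.6
shift units [ 0.01 -0.01  0.82] turn units [ 0.   -0.   -0.04] yaw -0.2
```

```bash
python3 -m creep '[{"x":0,"y":0,"z":0.2,"wx":0,"wy":0,"wz":0,"jaw":0},{"x":0,"y":0,"z":0.2,"wx":0,"wy":0,"wz":0,"jaw":0},{"x":0,"y":0,"z":0.2,"wx":0,"wy":0,"wz":0,"jaw":0},{"x":0,"y":0,"z":0.24,"wx":0,"wy":0,"wz":0,"jaw":0},{"x":0,"y":0,"z":0,"wx":0,"wy":0,"wz":0,"jaw":0},{"x":0,"y":0,"z":0,"wx":0,"wy":0,"wz":0,"jaw":0}]'
python3 -m creep '[{"x":0,"y":0,"z":-0.5,"wx":0,"wy":0,"wz":0,"jaw":0},{"x":0,"y":0,"z":-0.8,"wx":0,"wy":0,"wz":0,"jaw":0},{"x":0,"y":0,"z":-0.8,"wx":0,"wy":0,"wz":0,"jaw":0},{"x":0,"y":0,"z":-0.2,"wx":0,"wy":0,"wz":0,"jaw":0},{"x":-0.8,"y":-0.05,"z":0,"wx":0,"wy":0,"wz":0,"jaw":0},{"x":-0.93,"y":-0.1,"z":0,"wx":0,"wy":0,"wz":0,"jaw":0},{"x":0,"y":0,"z":0,"wx":0,"wy":0,"wz":0,"jaw":0},{"x":0,"y":0,"z":0,"wx":0,"wy":0,"wz":0,"jaw":0}]'
python3 -c "
from h import *
go(.611,-.1195,.172)"
```

```text
clock: 38.95
ee_pos: [0.6175, -0.0504, 0.171]
orientation: [[0.003, 1.0, 0.0], [1.0, -0.003, -0.0], [-0.0, 0.0, -1.0]]
contact_force: [0.0, 0.0, -2.8]
grip_width: 0.302
finger_force: 108.6
clock: 39.95
ee_pos: [0.611, -0.1191, 0.2622]
orientation: [[0.003, 1.0, -0.001], [1.0, -0.003, 0.0], [0.0, -0.001, -1.0]]
contact_force: [1.0, 0.0, -3.1]
grip_width: 0.301
finger_force: 108.8
t 40.0 pos [ 0.611  -0.1191  0.2622] F [ 1.   0.  -3.1] grip 0.301 108.8
shift units [-0.01  0.    2.25] turn units [-0.01 -0.01 -0.04] yaw -0.2
```

```bash
python3 -m creep '[{"x":0,"y":0,"z":0.3,"wx":0,"wy":0,"wz":0,"jaw":0},{"x":0,"y":0,"z":0.4,"wx":0,"wy":0,"wz":0,"jaw":0},{"x":0,"y":0,"z":0.3,"wx":0,"wy":0,"wz":0,"jaw":0},{"x":0,"y":0,"z":0.15,"wx":0,"wy":0,"wz":0,"jaw":0},{"x":0,"y":0,"z":0.1,"wx":0,"wy":0,"wz":0,"jaw":0},{"x":0,"y":0,"z":0.1,"wx":0,"wy":0,"wz":0,"jaw":0},{"x":0,"y":0,"z":0.1,"wx":0,"wy":0,"wz":0,"jaw":0}]' 110
python3 -m creep '[{"x":0,"y":0,"z":0.2,"wx":0,"wy":0,"wz":0,"jaw":0},{"x":0,"y":0,"z":0.2,"wx":0,"wy":0,"wz":0,"jaw":0},{"x":0,"y":0,"z":0.2,"wx":0,"wy":0,"wz":0,"jaw":0},{"x":0,"y":0,"z":0.22,"wx":0,"wy":0,"wz":0,"jaw":0},{"x":0,"y":0,"z":0,"wx":0,"wy":0,"wz":0,"jaw":0},{"x":0,"y":0,"z":0,"wx":0,"wy":0,"wz":0,"jaw":0}]'
python3 -m creep '[{"x":0,"y":0,"z":-0.5,"wx":0,"wy":0,"wz":0,"jaw":0},{"x":0,"y":0,"z":-0.8,"wx":0,"wy":0,"wz":0,"jaw":0},{"x":0,"y":0,"z":-0.8,"wx":0,"wy":0,"wz":0,"jaw":0},{"x":0,"y":0,"z":-0.3,"wx":0,"wy":0,"wz":0,"jaw":0},{"x":0,"y":0,"z":0,"wx":0,"wy":0,"wz":0,"jaw":0}]'
python3 -c "
from h import *
caps()
go(.540,.2957,.265)"
```

```text
clock: 40.83
ee_pos: [0.6112, -0.1197, 0.2051]
orientation: [[0.003, 1.0, 0.0], [1.0, -0.003, -0.0], [-0.0, 0.0, -1.0]]
contact_force: [-4.0, -0.5, 5.6]
grip_width: 0.305
finger_force: 109.8
clock: 41.58
ee_pos: [0.6113, -0.1196, 0.1722]
orientation: [[0.003, 1.0, 0.0], [1.0, -0.003, -0.0], [-0.0, 0.0, -1.0]]
contact_force: [-0.4, -1.1, -3.0]
grip_width: 0.304
finger_force: 108.7
clock: 42.2
ee_pos: [0.6113, -0.1195, 0.2682]
orientation: [[0.003, 1.0, 0.001], [1.0, -0.003, 0.0], [0.0, 0.001, -1.0]]
contact_force: [0.5, 0.7, -4.2]
grip_width: 0.302
finger_force: 108.9
dark [ 27  83 658] [390.5 166.9] deck [ 0.6955 -0.148 ] tray [ 0.7155 -0.1689]
dark [ 7 14 70] [456.1 250.8] deck [ 0.4846 -0.318 ] tray [ 0.4826 -0.3565]
t 42.2 pos [ 0.611  -0.1194  0.2674] F [-0.5 -0.1 -3.5] grip 0.304 108.9
shift units [10.37 -1.8   0.06] turn units [-0.01 -0.   -0.04] yaw -0.2
```

Move back to over the stand.

```bash
python3 -m creep '[{"x":0.5,"y":0,"z":0,"wx":0,"wy":0,"wz":0,"jaw":0},{"x":1,"y":-0.2,"z":0,"wx":0,"wy":0,"wz":0,"jaw":0},{"x":1,"y":-0.2,"z":0,"wx":0,"wy":0,"wz":0,"jaw":0},{"x":1,"y":-0.2,"z":0,"wx":0,"wy":0,"wz":0,"jaw":0},{"x":1,"y":-0.2,"z":0,"wx":0,"wy":0,"wz":0,"jaw":0},{"x":1,"y":-0.2,"z":0,"wx":0,"wy":0,"wz":0,"jaw":0},{"x":1,"y":-0.2,"z":0,"wx":0,"wy":0,"wz":0,"jaw":0},{"x":1,"y":-0.2,"z":0,"wx":0,"wy":0,"wz":0,"jaw":0},{"x":1,"y":-0.2,"z":0,"wx":0,"wy":0,"wz":0,"jaw":0},{"x":0.9,"y":-0.2,"z":0,"wx":0,"wy":0,"wz":0,"jaw":0},{"x":0.7,"y":-0.2,"z":0,"wx":0,"wy":0,"wz":0,"jaw":0},{"x":0.3,"y":0,"z":0,"wx":0,"wy":0,"wz":0,"jaw":0}]'
python3 -m creep '[{"x":0,"y":0,"z":0,"wx":0,"wy":0,"wz":0,"jaw":0},{"x":0,"y":0,"z":0,"wx":0,"wy":0,"wz":0,"jaw":0}]'
python3 -c "
from h import *
caps()
crop('top',190,130,480,300,2.7,'t7')
crop('side',210,60,400,240,3.2,'s7')
go(.540,.2957,.119)"
```

```text
clock: 43.75
ee_pos: [0.5308, 0.299, 0.2669]
orientation: [[-0.0, 1.0, -0.002], [1.0, 0.0, -0.0], [-0.0, -0.002, -1.0]]
contact_force: [0.5, 0.0, -2.4]
grip_width: 0.303
finger_force: 108.8
clock: 44.0
ee_pos: [0.5327, 0.2954, 0.2679]
orientation: [[0.004, 1.0, -0.0], [1.0, -0.004, -0.001], [-0.001, -0.0, -1.0]]
contact_force: [0.3, -1.3, -3.2]
grip_width: 0.305
finger_force: 108.8
dark [ 28  15 177] [444.5 158.3] deck [ 0.7222 -0.2879] tray [ 0.7449 -0.3233]
dark [ 43  38 647] [439.8 237.3] deck [ 0.5178 -0.2763] tray [ 0.5193 -0.3105]
dark [ 16  17 200] [428.2 252.1] deck [ 0.4794 -0.2468] tray [ 0.4768 -0.2779]
t 44.1 pos [0.5327 0.2957 0.2681] F [-0.5  0.  -2.7] grip 0.305 108.8
shift units [0.   0.18 3.73] turn units [ 0.    0.   -0.06] yaw -0.2
```

View pics/s7.png

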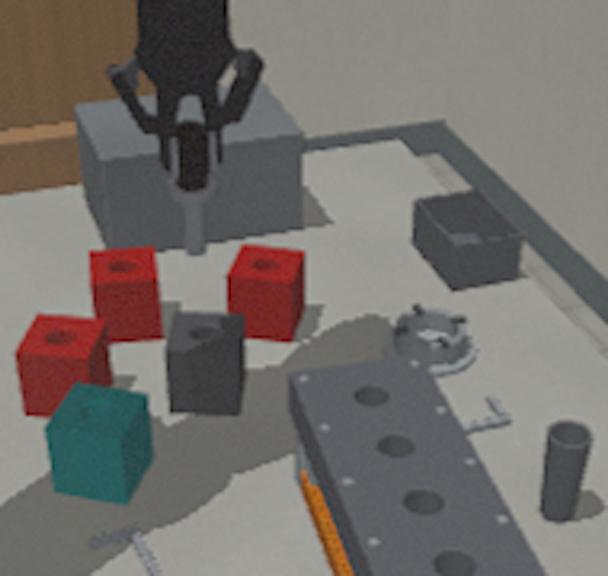

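View pics/t7.png

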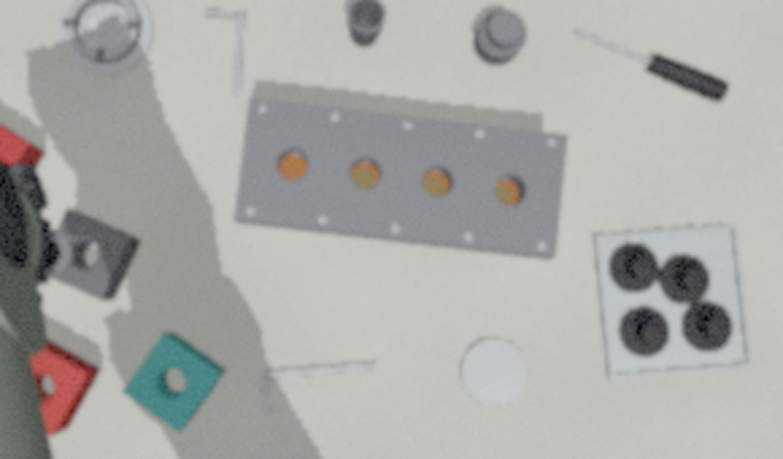

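```bash
python3 -m creep '[{"x":0,"y":0.18,"z":0.3,"wx":0,"wy":0,"wz":0,"jaw":0},{"x":0,"y":0,"z":0.6,"wx":0,"wy":0,"wz":0,"jaw":0},{"x":0,"y":0,"z":0.6,"wx":0,"wy":0,"wz":0,"jaw":0},{"x":0,"y":0,"z":0.4,"wx":0,"wy":0,"wz":0,"jaw":0},{"x":0,"y":0,"z":0,"wx":0,"wy":0,"wz":0,"jaw":0},{"x":0,"y":0,"z":0,"wx":0,"wy":0,"wz":0,"jaw":0}]'
python3 -c "
from h import *
go(.540,.2957,.119)"
```

```text
clock: 44.9
ee_pos: [0.54, 0.2967, 0.1927]
orientation: [[0.003, 1.0, 0.001], [1.0, -0.003, 0.0], [0.0, 0.001, -1.0]]
contact_force: [-0.5, 0.0, -2.6]
grip_width: 0.303
finger_force: 108.9
t 44.9 pos [0.54   0.2967 0.1927] F [-0.5  0.  -2.6] grip 0.303 108.9
shift units [-0.03 -0.    1.84] turn units [ 0.01 -0.01 -0.04] yaw -0.2
```

```bash
python3 -m creep '[{"x":-0.02,"y":0,"z":0.3,"wx":0,"wy":0,"wz":0,"jaw":0},{"x":0,"y":0,"z":0.2,"wx":0,"wy":0,"wz":0,"jaw":0},{"x":0,"y":0,"z":0.1,"wx":0,"wy":0,"wz":0,"jaw":0},{"x":0,"y":0,"z":0.1,"wx":0,"wy":0,"wz":0,"jaw":0}]'
python3 -m creep '[{"x":0,"y":0,"z":0.2,"wx":0,"wy":0,"wz":0,"jaw":0},{"x":0,"y":0,"z":0.2,"wx":0,"wy":0,"wz":0,"jaw":0},{"x":0,"y":0,"z":0,"wx":0,"wy":0,"wz":0,"jaw":0}]'
python3 -c "
from h import *
go(.540,.2957,.119)"
```

```text
clock: 45.4
ee_pos: [0.5396, 0.2959, 0.1638]
orientation: [[0.003, 1.0, 0.0], [1.0, -0.003, -0.0], [-0.0, 0.0, -1.0]]
contact_force: [1.1, -0.4, -2.4]
grip_width: 0.299
finger_force: 108.9
clock: 45.78
ee_pos: [0.5393, 0.2957, 0.1473]
orientation: [[0.003, 1.0, -0.001], [1.0, -0.003, -0.001], [-0.001, -0.001, -1.0]]
contact_force: [-0.3, -0.8, -2.7]
grip_width: 0.302
finger_force: 108.9
t 45.8 pos [0.5393 0.2957 0.1473] F [-0.3 -0.8 -2.7] grip 0.302 108.9
shift units [0.   0.02 0.71] turn units [-0.01  0.01 -0.04] yaw -0.2
```

Tip is in the hole, no contact. Lower to the seat, release, retreat.

```bash
python3 -m creep '[{"x":0,"y":0.02,"z":0.2,"wx":0,"wy":0,"wz":0,"jaw":0},{"x":0,"y":0,"z":0.2,"wx":0,"wy":0,"wz":0,"jaw":0},{"x":0,"y":0,"z":0.15,"wx":0,"wy":0,"wz":0,"jaw":0},{"x":0,"y":0,"z":0.1,"wx":0,"wy":0,"wz":0,"jaw":0},{"x":0,"y":0,"z":0.03,"wx":0,"wy":0,"wz":0,"jaw":0},{"x":0,"y":0,"z":0,"wx":0,"wy":0,"wz":0,"jaw":0}]' 40
python3 -m creep '[{"x":0,"y":0,"z":0,"wx":0,"wy":0,"wz":0,"jaw":0.65},{"x":0,"y":0,"z":0,"wx":0,"wy":0,"wz":0,"jaw":0.65},{"x":0,"y":0,"z":0,"wx":0,"wy":0,"wz":0,"jaw":0.65},{"x":0,"y":0,"z":-0.3,"wx":0,"wy":0,"wz":0,"jaw":0.65},{"x":0,"y":0,"z":-0.8,"wx":0,"wy":0,"wz":0,"jaw":0.65},{"x":0,"y":0,"z":-1,"wx":0,"wy":0,"wz":0,"jaw":0.65},{"x":0,"y":0,"z":-1,"wx":0,"wy":0,"wz":0,"jaw":0.65},{"x":0,"y":0,"z":0,"wx":0,"wy":0,"wz":0,"jaw":0.65},{"x":0,"y":0,"z":0,"wx":0,"wy":0,"wz":0,"jaw":0.65}]'
python3 - <<'E'
from h import *
s=camera("side")["color"][...,::-1]
im=np.hstack([cv2.resize(s[120:220,200:320],None,fx=3.3,fy=3.3,interpolation=3),cv2.resize(s[300:400,285:405],None,fx=3.3,fy=3.3,interpolation=3)])
cv2.imwrite("pics/f.png",np.clip(255*(im/255.)**.5,0,255).astype(np.uint8)); go(.54,.2957,.24)
t=camera("top");g=t["color"][205:280,400:475].max(2); b=(g<60).astype(np.uint8)
d=cv2.distanceTransform(b,cv2.DIST_L2,5); m=(d==cv2.dilate(d,np.ones((9,9))))&(d>5)
_,_,_,ce=cv2.connectedComponentsWithStats(m.astype(np.uint8))
a=np.radians(6.14)
for q in ce[1:]:
    p=ray(t,q+[400,205],.013)[:2]-[.5114,-.3072]; print("cap in tray frame",np.array([[np.cos(a),np.sin(a)],[-np.sin(a),np.cos(a)]])@p)
E
```

```text
clock: 46.52
ee_pos: [0.5404, 0.2959, 0.1209]
orientation: [[0.003, 1.0, 0.0], [1.0, -0.003, 0.0], [0.0, 0.0, -1.0]]
contact_force: [-0.7, -0.2, -2.7]
grip_width: 0.304
finger_force: 108.9
clock: 47.65
ee_pos: [0.5402, 0.2958, 0.245]
orientation: [[0.003, 1.0, -0.0], [1.0, -0.003, 0.0], [0.0, -0.0, -1.0]]
contact_force: [0.4, 0.3, -0.8]
grip_width: 0.644
finger_force: 0.0
t 47.7 pos [0.54   0.2957 0.2445] F [-0.4  0.1 -0.4] grip 0.652 0.0
shift units [-0.   -0.    0.11] turn units [-0.01  0.01 -0.04] yaw -0.2
cap in tray frame [0.0369351  0.03711508]
cap in tray frame [ 0.01869362 -0.01504396]
cap in tray frame [-0.03205509 -0.03380023]
cap in tray frame [-0.03101007  0.03267299]
```

View pics/f.png

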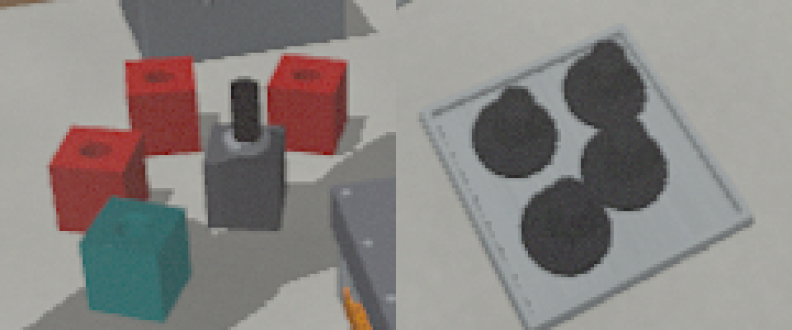

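```bash
python3 -c "
from plant import manip
print(manip.job_done())"
```

```text
the job is handed in; nothing more can be done
None
```

The job is handed in at about 48 s on the clock, with no verdict returned: my last checks showed all four caps in the tray (one was knocked aside but still looks flat), all four bores empty after I drove out the three bushings present, and the rod hanging in its stand.

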